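# Put returned robot battery packs on load test

### The arm

A 6-joint arm with a two-finger parallel gripper is mounted at the origin on the work surface. World frame = base frame: x ahead of the robot, y to its left, z up, the work surface at z = 0. Lengths are in m, angles in degrees, forces in N, time in s.
With the tool pointing down it reaches from about 0.35 to 0.875 m from the base axis. Payload 4.2 kg.
Tool frame: the origin (TCP) lies between the finger pads; the fingertips stand 19 mm ahead of it and the grasp point (between the pads) is the TCP; z points along the fingers, y is the line along which they close (so a half turn about z gives the same grasp; the last joint's range is limited). The gripper opens to 87 mm and grips with 3 to 60 N. Pads are 19 mm wide; open, the fingers measure 117 mm over their backs; the gripper's body (75 mm by 190 mm) begins 51 mm behind the grasp point.
Start: joints at [-62.017, 22.042, 0.453, 0, -68.411, -14.817], TCP at [0.142, -0.609, 0.242] pointing down, gripper open.
Joint ranges: [-179.83, 179.83], [-69.29, 118.12], [-61.27, 80.66], [-181.25, 117.63], [-171.15, -9.14], [-177.46, 177.46]. Speed limits (degrees/s): [159.86, 159.86, 180, 180, 180, 180].

### API

Orientations are given as a 3x3 rotation matrix whose columns are the frame's x, y, z axes.
In Python, from station import r gives the robot as it stands.
- The arm moves only by the tool drive_tool, never from a script. Its argument "steps" is one flat list of numbers, 7 for each row, row after row: the turn, a rotation vector about the tool's x, y, z in rad, then the shift along the tool's x, y, z in m, then the opening, from 0 (shut) to 1 (fully open). A call has 1 to 10 rows; each row shifts and turns the commanded pose from where the row before left it, along the tool's axes as they then stand; what a row does not reach is not made up. A row lasts 1/12 s, in which the tool goes at most 41.7 mm and 7.16 degrees, less where a joint would pass 70% of its speed; a pose out of reach is approached as far as the arm can. A call is refused whole if a number of a shift passes 0.0417 or a number of a turn 0.125, either way. A call with a gripper value outside its range is refused whole. The fingers move at their own pace and stop on an object; the grip force is fixed at half the most. Time passes only in rows, so rows that do not move let the fingers close. It gives the time, the measured TCP pose, the force, the opening and the grip force at its end, in the units of the state.
- r.sense(): the state, without advancing time (a new reading comes with each control period).
- r.capture(name): name is "scene" or "top" or "wrist"; returns the picture (400x640x3 uint8, blue, green, red); there is no depth.
- r.camera_params(name): a dict with "camera_matrix" (3x3 intrinsics, pixels), "k1" (the pictures are not rectified: a ray, as slopes to the right and down, at radius r is drawn at 1 + k1 r^2 times it, then the intrinsics apply), "extrinsics" (4x4, takes a point from world to camera coordinates). Camera axes: x right, y down, z forward; pixel columns grow to the right and rows downward; lengths in m; the calibration is good to about 2 mm. A picture is of the moment at which its call begins: read the wrist's pose just before it. camera_params takes no time and is no camera call; for the wrist camera it gives the pose at the moment of the call.
- r.finish_job(): hands the job in; it is judged then, once.
The state is a dict: "time_s": time; "joints": joint angles; "joint_velocities": joint speeds; "effort": joint torques, N m; "tcp_pos": TCP position; "ee_rot": TCP orientation; "wrist_force": force on the tool from outside, world axes, zero at the start; "moment": the same for the moment, N m; "gripper_width": opening from 0.0 (shut) to 1.0 (fully open); "gripper_force": force on a finger pad.
Only numpy, scipy, OpenCV 4.12 (cv2) and the standard library are available. Lean on these libraries where they do the work, as an engineer would, in place of code of your own. Each camera call takes 0.05 s, during which the arm holds its last target. There are 200 camera calls.

### The job

Put the returned two-cell packs on load test: first take the load off by bringing the lever on the load unit back to its zero notch, then lay every two-cell pack that is out on the bench flat in a cradle bay of its own, contact end to the brass contacts, and with all of them in place turn the range knob to the two-dot mark. Then bring the load up from zero to the third notch one click at a time, waiting two seconds in each notch for the reading to settle and never going beyond the third; leave packs, knob and lever set like that and do not disturb the other things on the bench.

Things in the scene. Friction and masses are not known exactly. Their poses are not given: they have to be found in the camera images.
- load_unit: Bench load unit: fixed, vented grey steel case 150 mm (x) by 220 mm (y) by 100 mm high; origin at the centre of its underside, x axis away from the operator (robot). On the bare metal top panel: load lever (y +55 mm), range knob (y -58 mm), flat meter window before the knob, two terminals at the far edge (look only, 18 mm tall).
- load_lever (a joint): Load lever, swings in the unit's x-z plane. Rad, growing away from the operator; sprung notches 0 to 5 at 0, 0.21, 0.42, 0.63, 0.84, 1.05; end stops at 0 and 1.05. Lean from upright = value - 0.525. Notch 0 is nearest the operator (wide black tick, others narrow). Over each crest, half way between notches, it takes 4 to 8 N at the paddle, then snaps on by itself and stays. Starts in notch 1, 2 or 3.
- lever_pivot (a point): Point on the lever's pivot axis, inside the case 68 mm above the bench, fixed to the unit. Two rounded quadrant cheeks beside the lever reach 46 mm from this point (so to 114 mm above the bench) and lie within 20 mm either side of the lever: keep above them.
- lever_paddle (a point): Centre of the lever's black thumb paddle, 85 mm from the pivot, moving with the lever. The paddle is 11 mm thick (fore-aft), 30 mm wide and 34 mm long, ending 102 mm from the pivot, on an 8 mm square stem. One notch is about 18 mm of paddle travel.
- range_knob (a joint): Range knob. Rad, growing clockwise seen from above; sprung clicks at 0 (off, black bar), 0.7 (one dot), 1.4 (two dots), 2.1 (three), 2.8 (four dots); end stops at 0 and 2.8. The pointer end of the grip lies at yaw (unit yaw + 1.4 - value): at two dots it points along the unit's x. Takes about 0.15 N m; past half way it clicks on by itself. Starts at three or four dots.
- knob_grip (a point): Point on the knob's vertical axis at mid-height of its bar grip, 120 mm above the bench. Knob: black round skirt 54 mm across, 8 mm tall, with a bar grip 46 mm long, 13 mm wide, top 129 mm above the bench (panel at 100 mm); a white line marks the pointer end.
- cradle: Pack cradle: fixed grey plastic tray 122 mm (x) by 274 mm (y); origin at the centre of its underside, x axis away from the operator. Four open bays along y, 66 mm apart, each a pocket 82 mm (x) by 46 mm (y), floor 6 mm above the bench; lands between and before them 14 mm above the bench. Contact wall along the far end 31 mm tall, two brass strips to each bay.
- bay1 (a point): Far end of bay 1's floor, on its centre line at the foot of the contact wall; the bay's centre is 41 mm from here towards the operator along the cradle's x (bays 1 to 4 run from the cradle's -y to its +y end). A pack seated in the bay has its contact end within 6 mm of this point. Empty at the start.
- bay2 (a point): Far end of bay 2's floor, on its centre line at the foot of the contact wall; the bay's centre is 41 mm from here towards the operator along the cradle's x (bays 1 to 4 run from the cradle's -y to its +y end). A pack seated in the bay has its contact end within 6 mm of this point. Empty at the start.
- bay3 (a point): Far end of bay 3's floor, on its centre line at the foot of the contact wall; the bay's centre is 41 mm from here towards the operator along the cradle's x (bays 1 to 4 run from the cradle's -y to its +y end). A pack seated in the bay has its contact end within 6 mm of this point. Empty at the start.
- bay4 (a point): Far end of bay 4's floor, on its centre line at the foot of the contact wall; the bay's centre is 41 mm from here towards the operator along the cradle's x (bays 1 to 4 run from the cradle's -y to its +y end). A pack seated in the bay has its contact end within 6 mm of this point. Empty at the start.
- pack1: Two-cell battery pack, or None if absent in this run (two to four are out; all alike): black block 76 mm (x) by 40 mm (y) by 26 mm tall (z), about 0.11 kg, lying flat, its two rounded cell ridges up. Origin: centre of its underside. Its x axis points to its contact end, which has two brass strips that wrap on to the top.
- pack2: Two-cell battery pack, or None if absent in this run (two to four are out; all alike): black block 76 mm (x) by 40 mm (y) by 26 mm tall (z), about 0.11 kg, lying flat, its two rounded cell ridges up. Origin: centre of its underside. Its x axis points to its contact end, which has two brass strips that wrap on to the top.
- pack3: Two-cell battery pack, or None if absent in this run (two to four are out; all alike): black block 76 mm (x) by 40 mm (y) by 26 mm tall (z), about 0.11 kg, lying flat, its two rounded cell ridges up. Origin: centre of its underside. Its x axis points to its contact end, which has two brass strips that wrap on to the top.
- pack4: Two-cell battery pack, or None if absent in this run (two to four are out; all alike): black block 76 mm (x) by 40 mm (y) by 26 mm tall (z), about 0.11 kg, lying flat, its two rounded cell ridges up. Origin: centre of its underside. Its x axis points to its contact end, which has two brass strips that wrap on to the top.
- wheel_a: Bystander: robot wheel lying flat, 65 mm across, 28 mm tall. Origin: centre of its underside. Leave it where it is.
- wheel_b: Bystander: robot wheel lying flat, 65 mm across, 28 mm tall. Origin: centre of its underside. Leave it where it is.
- gearmotor_a: Bystander: small yellow gearmotor 64 x 22 x 19 mm, with a white cross shaft 36 mm long. Origin: centre of its underside. Leave it where it is.
- gearmotor_b: Bystander: small yellow gearmotor 64 x 22 x 19 mm, with a white cross shaft 36 mm long. Origin: centre of its underside. Leave it where it is.
- screwdriver: Bystander: screwdriver 160 mm long lying on the bench. Origin: on its axis near the bench. Leave it where it is.
- aa_holder: Bystander: open holder with four small round cells, 60 x 63 x 16 mm; not one of the packs. Origin: centre of its underside. Leave it where it is.
- multimeter: Bystander: hand multimeter 150 x 75 x 43 mm lying on its back. Origin: centre of its underside. Leave it where it is.
There are look-alikes about, which are no part of the job. Leave any red or turquoise look-alike of the pack4 alone.

How it is judged:
By the outcome, as a careful person would: the job done as asked, in the order asked, and still so for the second after the job is handed in, with the robot touching nothing.
Of pack1, pack2, pack3, pack4 only 2 to 4 are there at a start; the rules pass over those that are not, and their reading is None.
At some moment in a run one of pack1, pack2, pack3, pack4 may be knocked a few centimetres aside while the robot is not near it.
Once in a run the grip may slacken for a moment while it holds something.
It also fails if it takes over 210 s, if anything falls off the work surface, if the arm or the gripper's body presses on something with over 40 N, if the wrist force passes 120 N, or if a joint passes its speed limit or range.

## Working session

There is one attempt and no reset: what is moved stays moved. The work goes in short steps, Python scripts to look and compute and a tool call to move; the robot and the scene stay as the last step left them, time stands still between calls to the robot, and variables do not carry over. Pictures are saved under pics/ and viewed, at most 14 in all, crops included, and the job is handed in when it is done.

Besides the shell and the picture viewer there is one more tool, called after "Call:" as name(argument=value, ...), one argument or row to a line, values as JSON. drive_tool: Moves the arm, as the interface text tells. Its arguments: {"type":"object","properties":{"steps":{"type":"array"}},"required":["steps"]}

```bash
ls; mkdir -p pics; cat > h.py <<'E'
import numpy as np, cv2
from station import r
def px2w(name,uv,z,P=None):
    P=P or r.camera_params(name)
    K=np.array(P["camera_matrix"],float);E=np.array(P["extrinsics"],float);k=P["k1"]
    out=[]
    for u,v in np.atleast_2d(uv).astype(float):
        d=np.linalg.solve(K,[u,v,1]);d=d[:2]/d[2];rd=np.hypot(*d);s=rd
        for _ in range(30): s=rd/(1+k*s*s)
        if rd>0:d=d*s/rd
        R=E[:3,:3];c=-R.T@E[:3,3];w=R.T@np.array([d[0],d[1],1])
        out.append(c+w*(z-c[2])/w[2])
    return np.array(out)
def w2px(name,X,P=None):
    P=P or r.camera_params(name)
    K=np.array(P["camera_matrix"],float);E=np.array(P["extrinsics"],float)
    X=np.atleast_2d(X).astype(float);c=X@E[:3,:3].T+E[:3,3];d=c[:,:2]/c[:,2:]
    d=d*(1+P["k1"]*(d**2).sum(1,keepdims=True))
    return (np.c_[d,np.ones(len(d))]@K.T)[:,:2]
def shot(name,fn,crop=None,f=1):
    im=np.array(r.capture(name))
    cv2.imwrite("pics/raw_"+fn,im)
    if crop: x0,y0,x1,y1=crop;im=im[y0:y1,x0:x1]
    cv2.imwrite("pics/"+fn,cv2.resize(im,None,fx=f,fy=f,interpolation=cv2.INTER_CUBIC))
E
python3 - <<'E'
from h import *
np.set_printoptions(precision=3,suppress=True)
shot("top","t0.png",f=1.25);shot("scene","s0.png",f=1.25)
for n in("top","scene"):
    P=r.camera_params(n);E=np.array(P["extrinsics"]);print(n,-E[:3,:3].T@E[:3,3],P["k1"],P["camera_matrix"][0])
s=r.sense();print(s)
E
```

```text
pics
top [ 0.383 -0.008  1.404] 0.040611348246834926 [457.553   0.    325.27 ]
scene [ 0.965 -0.645  1.03 ] -0.08898016885365884 [424.501   0.    318.028]
{'time_s': 0.1, 'joints': array([-62.019,  22.087,   0.39 ,  -0.024, -68.413, -14.817]), 'joint_velocities': array([ 0.04 , -0.121,  0.198, -0.033,  0.051,  0.082]), 'effort': array([ -0.001, -39.169,  18.793,   4.232,   0.013,  -0.   ]), 'tcp_pos': array([ 0.142, -0.608,  0.241]), 'ee_rot': array([[-0.974, -0.228, -0.001],
       [-0.228,  0.974,  0.002],
       [ 0.   ,  0.002, -1.   ]]), 'wrist_force': array([ 0.21 , -0.018,  0.17 ]), 'moment': array([ 0.032, -0.008,  0.001]), 'gripper_force': 0.0, 'gripper_width': 1.0005029231991516}
```

View pics/t0.png

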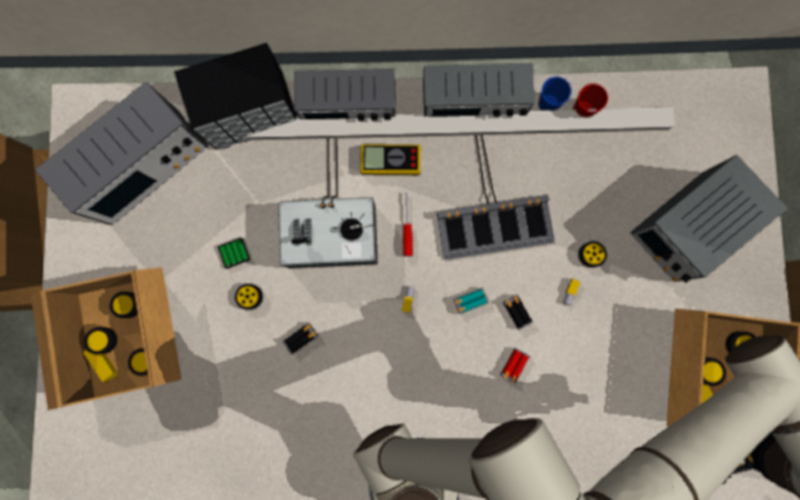

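View pics/s0.png

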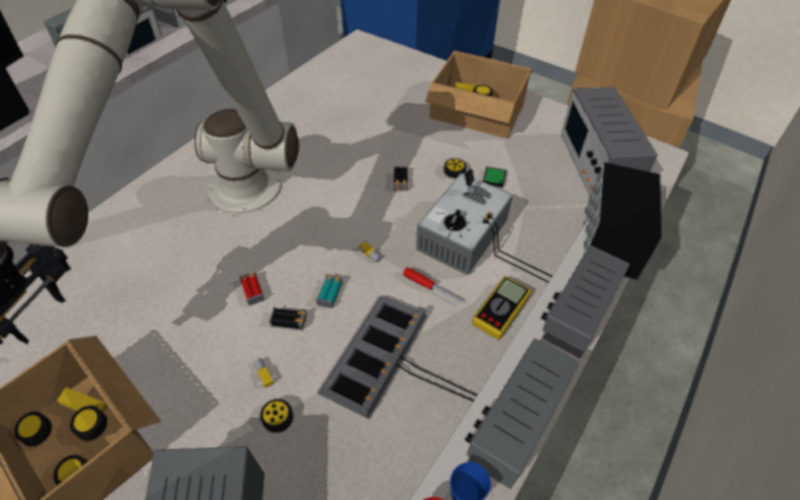

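Top view (800 px picture): two black packs at (300,338) and (518,312). The look-alikes are turquoise (470,300) and red (515,365), and the green item (233,252) is the AA holder. The load unit is at (328,232) and the cradle at (495,227). The scene view shows the same two black packs. I'll enlarge to confirm.

```bash
python3 - <<'E'
import cv2
im=cv2.imread("pics/raw_t0.png")
cv2.imwrite("pics/t0a.png",cv2.resize(im[145:295,210:310],None,fx=4,fy=4,interpolation=cv2.INTER_CUBIC)) 
a=cv2.resize(im[150:220,215:310],None,fx=8,fy=8,interpolation=cv2.INTER_CUBIC)
cv2.imwrite("pics/unit0.png",a)
b=cv2.resize(im[150:300,340:460],None,fx=4,fy=4,interpolation=cv2.INTER_CUBIC)
c=cv2.resize(im[250:290,220:260],None,fx=8,fy=8,interpolation=cv2.INTER_CUBIC)
import numpy as np
o=np.zeros((600,800,3),np.uint8);o[:600,:480]=b;o[:320,480:]=c
cv2.imwrite("pics/right0.png",o)
E
```

```text
(no output)
```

View pics/unit0.png

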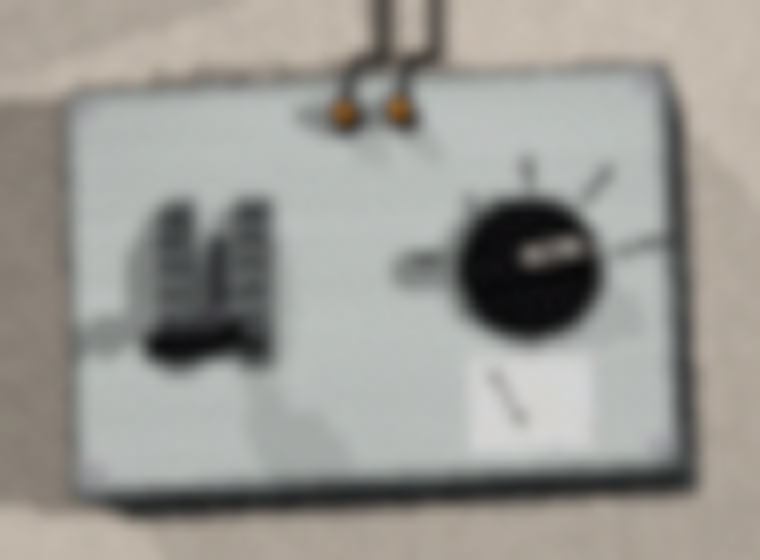

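View pics/right0.png

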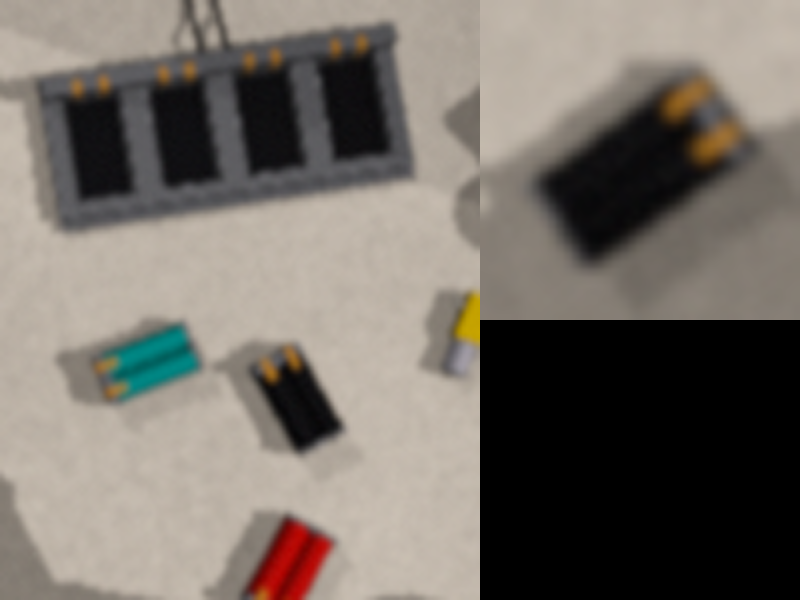

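```bash
python3 - <<'E'
from h import *
np.set_printoptions(precision=4,suppress=True)
def q(pts,off,f,z): return px2w("top",np.array(pts,float)/f+off,z)
def info(n,c):
    print(n,"c",c.mean(0)[:2],"edges",[round(float(np.linalg.norm(c[i]-c[(i+1)%4])),4) for i in range(4)]); 
u=q([[70,92],[660,68],[688,470],[78,492]],(215,150),8,.1)
info("unit",u); print("yaw",[np.degrees(np.arctan2(*(a-b)[[1,0]])) for a,b in((u[0],u[3]),(u[1],u[2]))],"y-edge yaw",[np.degrees(np.arctan2(*(a-b)[[1,0]]))-90 for a,b in((u[0],u[1]),(u[3],u[2]))])
print("knob",q([[530,268]],(215,150),8,.108),"ptr tip",q([[588,245]],(215,150),8,.129))
print("paddle top", q([[190,340],[190,345]],(215,150),8,.16))
cr=q([[38,80],[393,25]],(340,150),4,.031); cf=q([[412,175],[62,230]],(340,150),4,.014)
c=np.r_[cr,cf];info("cradle",c);print("yaw",[np.degrees(np.arctan2(*(a-b)[[1,0]]))-90 for a,b in((c[0],c[1]),(c[3],c[2]))])
for n,p,off,f in(("A",[[250,365],[297,343],[343,430],[300,452]],(340,150),4),("B",[[220,75],[280,140],[112,262],[60,185]],(220,250),8)):
    c=q(p,off,f,.024);info(n,c);d=(c[0]+c[1]-c[2]-c[3]);print("yaw",np.degrees(np.arctan2(d[1],d[0])))
# bay front edges
for p in([[80,197],[132,192]],[[165,187],[217,178]],[[250,173],[303,165]],[[335,160],[390,150]]): print("bay front",q(p,(340,150),4,.014).mean(0))
print("contacts",q([[91,88],[177,74],[263,60],[349,46]],(340,150),4,.031))
E
```

```text
unit c [0.59   0.1895] edges [0.214, 0.147, 0.2187, 0.1458]
yaw [np.float64(1.3700816666132136), np.float64(3.1684348497797457)] y-edge yaw [np.float64(1.1468805430001368), np.float64(0.8701758513933981)]
knob [[0.5917 0.1323 0.108 ]] ptr tip [[0.596  0.1095 0.129 ]]
paddle top [[0.5607 0.2437 0.16  ]
 [0.559  0.2437 0.16  ]]
cradle c [ 0.6026 -0.2099] edges [0.2725, 0.1149, 0.2696, 0.1157]
yaw [np.float64(7.6158412420141275), np.float64(7.787082466350398)]
A c [ 0.3974 -0.2553] edges [0.039, 0.0724, 0.0361, 0.0738]
yaw 26.76034871915991
B c [0.3443 0.2639] edges [0.0333, 0.0763, 0.0348, 0.0715]
yaw -55.790768031947245
bay front [ 0.5544 -0.1179  0.014 ]
bay front [ 0.5622 -0.183   0.014 ]
bay front [ 0.5712 -0.2484  0.014 ]
bay front [ 0.5806 -0.314   0.014 ]
contacts [[ 0.634  -0.1076  0.031 ]
 [ 0.6433 -0.1731  0.031 ]
 [ 0.6526 -0.2385  0.031 ]
 [ 0.6618 -0.3038  0.031 ]]
```

Call:
drive_tool(
  steps=[0,0,0.105,0,0,-0.03,1,0,0,0.105,0,0,-0.03,1,0,0,0,-0.017,0.037,0,0,0,0,0,-0.017,0.037,0,0,0,0,0,-0.017,0.037,0,0,0,0,0,-0.017,0.037,0,0,0,0,0,-0.017,0.037,0,0,0,0,0,-0.017,0.037,0,0,0,0,0,-0.017,0.037,0,0,0,0,0,-0.017,0.037,0,0],
)

```text
time_s: 0.93
tcp_pos: [0.2724, -0.308, 0.3013]
ee_rot: [[-1.0, -0.019, -0.0], [-0.019, 1.0, 0.0], [0.0, 0.0, -1.0]]
wrist_force: [1.4, -0.6, 0.2]
gripper_width: 0.481
gripper_force: 0.0
```

Call:
drive_tool(
  steps=[0,0,0,-0.017,0.037,0,0,0,0,0,-0.017,0.037,0,0,0,0,0,-0.017,0.037,0,0,0,0,0,-0.017,0.037,0,0,0,0,0,-0.017,0.037,0,0,0,0,0,-0.017,0.037,0,0,0,0,0,-0.017,0.037,0,0,0,0,0,-0.017,0.037,0,0,0,0,0,-0.017,0.037,0,0,0,0,0,-0.017,0.037,0,0],
)

```text
time_s: 1.77
tcp_pos: [0.435, 0.0655, 0.3015]
ee_rot: [[-1.0, -0.021, -0.0], [-0.021, 1.0, 0.0], [0.0, 0.0, -1.0]]
wrist_force: [0.3, -0.5, 0.4]
gripper_width: 0.004
gripper_force: 0.0
```

Call:
drive_tool(
  steps=[0,0,0,-0.01,0.037,0,0,0,0,0,-0.01,0.037,0,0,0,0,0,-0.01,0.037,0,0,0,0,0,0,0.03,0,0,0,0,0,0,0,0,0],
)

```text
time_s: 2.18
tcp_pos: [0.4626, 0.2093, 0.3002]
ee_rot: [[-1.0, -0.024, -0.001], [-0.024, 1.0, -0.0], [0.001, -0.0, -1.0]]
wrist_force: [0.0, -1.0, -0.9]
gripper_width: 0.007
gripper_force: 0.0
```

```bash
python3 - <<'E'
from h import *
np.set_printoptions(precision=4,suppress=True)
P=r.camera_params("wrist");E=np.array(P["extrinsics"]);print(-E[:3,:3].T@E[:3,3],E[:3,:3]);print(P["camera_matrix"],P["k1"])
import pickle;pickle.dump(P,open("w1.pkl","wb"))
shot("wrist","w1.png",f=1.25); shot("top","t1.png")
im=cv2.imread("pics/raw_t1.png")
o=cv2.resize(im[200:400,20:640],None,fx=1.29,fy=1.29);cv2.imwrite("pics/t1b.png",o)
print(r.sense()["tcp_pos"])
E
```

```text
[0.3801 0.2068 0.4433] [[-0.0251  0.9997  0.0005]
 [ 0.9545  0.0239  0.2974]
 [ 0.2973  0.008  -0.9548]]
[[276.9074   0.     323.105 ]
 [  0.     276.9074 193.1479]
 [  0.       0.       1.    ]] -0.015059063895568896
[0.4619 0.2057 0.3006]
```

View pics/w1.png

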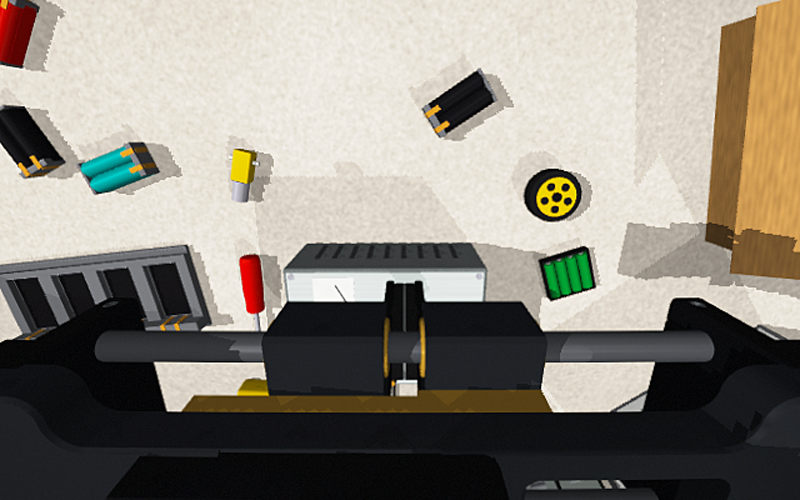

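View pics/t1b.png

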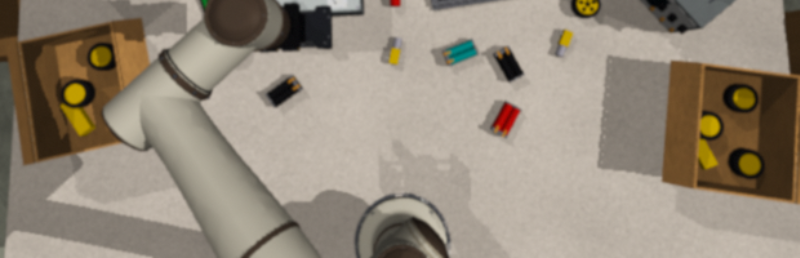

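Call:
drive_tool(
  steps=[0,0,0,-0.04,0.009,0,0,0,0,0,-0.04,0.009,0,0,0,0,0,-0.04,0.009,0,0,0,0,0,-0.04,0.009,0,0,0,0,0,0,0,0,0,0,0,0,0,0,0,0],
)

```text
time_s: 2.78
tcp_pos: [0.6228, 0.2428, 0.2979]
ee_rot: [[-1.0, -0.017, -0.005], [-0.017, 1.0, -0.003], [0.005, -0.003, -1.0]]
wrist_force: [-0.4, -0.9, -0.9]
gripper_width: 0.011
gripper_force: 0.0
```

```bash
python3 - <<'E'
from h import *
P=r.camera_params("wrist")
import pickle;pickle.dump(P,open("w2.pkl","wb"))
shot("wrist","w2.png",(160,50,480,250),2.5)
print(r.sense()["tcp_pos"])
E
```

```text
[0.62171871 0.24265463 0.29985338]
```

View pics/w2.png

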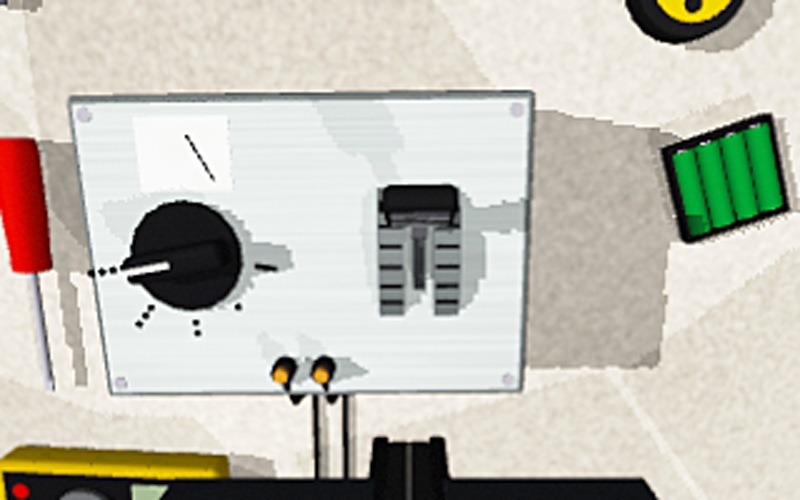

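```bash
python3 - <<'E'
from h import *
import pickle
np.set_printoptions(precision=4,suppress=True)
P=pickle.load(open("w2.pkl","rb"))
q=lambda p,z:px2w("wrist",np.array(p,float)/2.5+(160,50),z,P)
u=q([[70,97],[533,92],[520,392],[112,394]],.1)
print(u, [np.linalg.norm(u[i]-u[(i+1)%4]) for i in range(4)],u.mean(0))
for a,b in((3,0),(2,1)): pass
d=u[1]-u[0]+u[2]-u[3];print("yaw from y edges",np.degrees(np.arctan2(d[1],d[0]))-90); d=u[2]+u[3]-u[0]-u[1];print(np.degrees(np.arctan2(d[1],d[0])))
for k,row in zip((5,4,3,2,1),(310,290,268,247,229)):
    L=.21*k-.525;z=.068+.046*np.cos(L);w=q([[418,row]],z)[0];print(k,"px",w[0]-.046*np.sin(L),w[1])
print("skirt centre",q([[188,255]],.108))
px=.588
for k in (0,1,2):
    L=.21*k-.525
    for s in(-.0055,.0055):
      X=[[px+.102*np.sin(L)+s*np.cos(L),.2445,.068+.102*np.cos(L)-s*np.sin(L)]]
      print(k,s,(w2px("wrist",X,P)-(160,50))*2.5)
E
```

```text
[[0.5216 0.0831 0.1   ]
 [0.5159 0.298  0.1   ]
 [0.6632 0.3016 0.1   ]
 [0.6684 0.0872 0.1   ]] [np.float64(0.2150268950222529), np.float64(0.14729894009192246), np.float64(0.21443089698865478), np.float64(0.14683874301413224)] [0.5923 0.1925 0.1   ]
yaw from y edges 1.4572672343016393
1.5021519608993066
5 px 0.5953250540388064 0.24702391535485307
4 px 0.593307630907918 0.2467330412652192
3 px 0.5916912590746155 0.24646044175104279
2 px 0.5913590099581597 0.2462363530974991
1 px 0.592605950027143 0.2460768817087951
skirt centre [[0.5932 0.1354 0.108 ]]
0 -0.0055 [[417.909  122.8953]]
0 0.0055 [[417.5335 148.0803]]
1 -0.0055 [[417.1142 173.6714]]
1 0.0055 [[416.6157 201.7975]]
2 -0.0055 [[416.0997 228.9777]]
2 0.0055 [[415.5239 257.4429]]
```

Lever is in notch 1 (paddle at (418,205), narrow ticks visible up to 310) and the knob points at the four-dot mark (100,272).

Call:
drive_tool(
  steps=[0,0,0,0,0.002,0.0375,0,0,0,0,0,0,0.0375,0,0,0,0,0,0,0.0375,0,0,0,0,0,0,0.0375,0,0,0,0,0,0,0,0,0,0,0,0.015,0,0,0,0,0,0,0.012,0,0,0,0,0,0,0.008,0,0,0],
)

```text
time_s: 3.5
tcp_pos: [0.586, 0.2452, 0.1552]
ee_rot: [[-1.0, -0.02, 0.003], [-0.02, 1.0, 0.002], [-0.004, 0.002, -1.0]]
wrist_force: [0.3, 0.0, 0.5]
gripper_width: 0.006
gripper_force: 0.0
```

Call:
drive_tool(
  steps=[0,0,0,0.005,0,0,0,0,0,0,0.005,0,0,0,0,0,0,0,0,0,0],
)

```text
time_s: 3.75
tcp_pos: [0.5781, 0.2458, 0.1552]
ee_rot: [[-1.0, -0.021, 0.007], [-0.021, 1.0, 0.003], [-0.007, 0.003, -1.0]]
wrist_force: [1.0, -0.0, -0.0]
gripper_width: 0.002
gripper_force: 0.3
```

```bash
python3 - <<'E'
from h import *
shot("wrist","w3.png",(200,0,440,240),2.5)
print(r.sense()["tcp_pos"])
E
```

```text
[0.57713835 0.24549142 0.15435688]
```

View pics/w3.png

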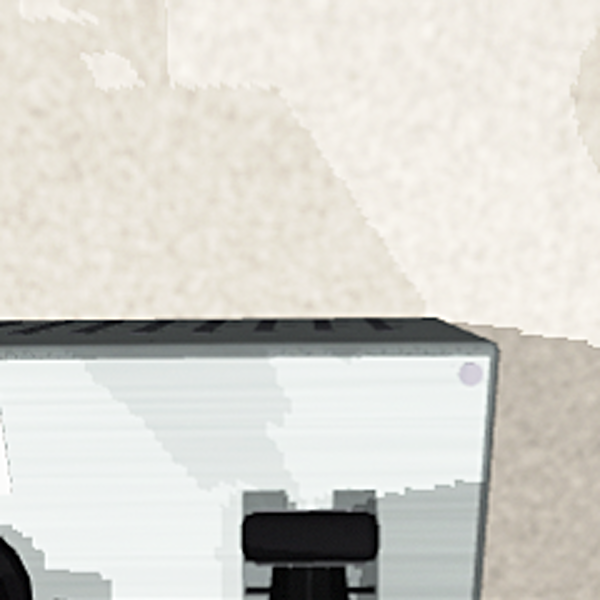

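```bash
cat >> h.py <<'E'
def lever(px=.592,py=.2455,im=None,P=None):
    P=P or r.camera_params("wrist")
    if im is None: im=np.array(r.capture("wrist"))
    pr=[]
    vs=np.arange(-.1,1.15,.01)
    for v in vs:
        L=v-.525
        pr.append(min((w2px("wrist",[[px+a*np.sin(L)-.0055*np.cos(L),py,.068+a*np.cos(L)+.0055*np.sin(L)]],P)[0] for a in(.068,.102)),key=lambda t:t[1]))
    pr=np.array(pr);u=int(round(pr[:,0].mean()))
    g=im[:,u-5:u+6].max(2).mean(1)
    rows=np.where((g[:-5]<60)&(g[1:-4]<60)&(g[2:-3]<60)&(g[3:-2]<60))[0]
    rows=[x for x in rows if x>pr[:,1].min()-15]
    row=rows[0]-.5
    print("col",u,"row",row,"value est",round(float(np.interp(row,pr[:,1],vs)),3),"tcp",r.sense()["tcp_pos"].round(4),"F",r.sense()["wrist_force"].round(1),"t",r.sense()["time_s"])
E
python3 - <<'E'
from h import *
import pickle
lever(im=cv2.imread("pics/raw_w2.png"),P=pickle.load(open("w2.pkl","rb")))
lever(im=cv2.imread("pics/raw_w3.png"))
E
```

```text
col 327 row 123.5 value est 0.208 tcp [0.5771 0.2455 0.1544] F [-0.2 -0.4  0.1] t 3.8
col 323 row 204.5 value est 0.091 tcp [0.5771 0.2455 0.1544] F [-0.2 -0.4  0.1] t 3.8
```

Call:
drive_tool(
  steps=[0,0,0,0.004,0,0,0,0,0,0,0,0,0,0,0,0,0,0,0,0,0],
)

```text
time_s: 4.05
tcp_pos: [0.5721, 0.245, 0.1518]
ee_rot: [[-1.0, -0.02, -0.0], [-0.02, 1.0, -0.0], [0.0, -0.0, -1.0]]
wrist_force: [-0.7, 0.2, 0.1]
gripper_width: 0.003
gripper_force: 0.0
```

```bash
python3 -c "
from h import *
lever()"
```

```text
col 324 row 196.5 value est -0.007 tcp [0.5723 0.2451 0.1517] F [-0.5  0.4 -0.5] t 4.1
```

Call:
drive_tool(
  steps=[0,0,0,-0.03,0,0,0,0,0,0,0,0,-0.04,0,0,0,0,0,0,-0.04,0,0,0,0,0.037,0.004,-0.01,0.3,0,0,0,0.037,0.004,0,0.6,0,0,0,0.037,0.004,0,0.65,0,0,0,0.037,0.003,0,0.65,0,0,0,0.037,0.003,0,0.65,0,0,0,0.037,0.003,0,0.65,0,0,0,0.037,0.003,0,0.65],
)

```text
time_s: 4.93
tcp_pos: [0.3415, 0.2642, 0.2414]
ee_rot: [[-1.0, -0.019, -0.0], [-0.019, 1.0, -0.0], [0.0, -0.0, -1.0]]
wrist_force: [0.0, 0.2, 0.9]
gripper_width: 0.453
gripper_force: 0.0
```

Call:
drive_tool(
  steps=[0,0,0.124,0,0,0.01,0.65,0,0,0.124,0,0,0.01,0.65,0,0,0.124,0,0,0.01,0.65,0,0,0.124,0,0,0.01,0.65,0,0,0.124,0,0,0,0.65,0,0,0.124,0,0,0,0.65,0,0,0.124,0,0,0,0.65,0,0,0.124,0,0,0,0.65,0,0,0,0,0,0,0.65,0,0,0,0,0,0,0.65],
)

```text
time_s: 5.77
tcp_pos: [0.407, 0.2054, 0.1899]
ee_rot: [[-0.638, 0.765, -0.095], [0.759, 0.644, 0.091], [0.131, -0.014, -0.991]]
wrist_force: [0.4, 0.9, -0.7]
gripper_width: 0.651
gripper_force: 0.0
```

```bash
python3 - <<'E'
from h import *
import pickle
P=r.camera_params("wrist");pickle.dump(P,open("w4.pkl","wb"))
shot("wrist","w4.png",(200,80,440,260),2.5)
print(r.sense()["tcp_pos"],r.sense()["ee_rot"][:,1])
shot("top","t4.png")
# dark-blob packs in top picture (max channel < 45)
im=cv2.imread("pics/raw_t4.png")
m=((im.max(2)<50)).astype(np.uint8)
n,l,st,c=cv2.connectedComponentsWithStats(m)
for i in range(1,n):
    if 60<st[i,4]<600 and st[i,1]>200: print(st[i],c[i],px2w("top",c[i],.024)[0],cv2.minAreaRect(np.argwhere(l==i)[:,::-1].astype(np.float32))[1:])
E
```

```text
[0.4064084  0.20601863 0.19015121] [ 0.76325514  0.64595539 -0.01353607]
[ 88 233  22  22 166] [ 99.60843373 243.79518072] [0.43362766 0.6868002  0.024     ] ((21.0, 21.0), 90.0)
[405 241  20  21 220] [414.43636364 251.09090909] [ 0.39221497 -0.2552785   0.024     ] ((20.34169578552246, 11.65926456451416), 60.2551155090332)
[633 243   7  14  78] [636.32051282 249.38461538] [ 0.38673727 -0.89775418  0.024     ] ((13.0, 6.0), 90.0)
[610 260  25  28 356] [619.08146067 269.85955056] [ 0.32821896 -0.84378059  0.024     ] ((22.17314338684082, 27.737192153930664), 4.763641834259033)
[580 265  28  22 250] [591.3   275.376] [ 0.31328635 -0.76417325  0.024     ] ((21.0, 27.0), 90.0)
[103 279  14  21  66] [107.83333333 290.31818182] [0.29569814 0.65723718 0.024     ] ((20.54987335205078, 12.329923629760742), 80.53767395019531)
[564 286  16  23  69] [572.49275362 297.27536232] [ 0.25112683 -0.70552133  0.024     ] ((14.8215913772583, 21.86447525024414), 3.012787342071533)
[585 315  28  31 312] [598.07051282 327.42307692] [ 0.16549656 -0.76946146  0.024     ] ((32.6617317199707, 23.228227615356445), 31.429563522338867)
[339 369  25  22 114] [350.56140351 377.8245614 ] [ 0.0316886 -0.0550094  0.024    ] ((31.11269760131836, 4.9497480392456055), 45.0)
```

View pics/w4.png

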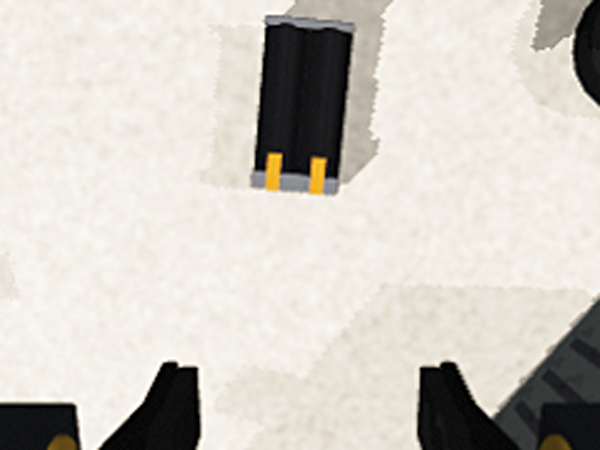

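```bash
python3 - <<'E'
from h import *
import pickle
np.set_printoptions(precision=4,suppress=True)
P=pickle.load(open("w4.pkl","rb"))
c=px2w("wrist",np.array([[339,192],[251,186],[265,17],[354,24]])/2.5+(200,80),.024,P)
print(c,c.mean(0),[np.linalg.norm(c[i]-c[(i+1)%4]) for i in range(4)]);d=c[0]+c[1]-c[2]-c[3];print(np.degrees(np.arctan2(d[1],d[0])))
print(r.sense()["joints"])
E
```

```text
[[0.3836 0.2509 0.024 ]
 [0.3512 0.227  0.024 ]
 [0.3091 0.2879 0.024 ]
 [0.3409 0.3108 0.024 ]] [0.3462 0.2692 0.024 ] [np.float64(0.04026992354079704), np.float64(0.07397109108235463), np.float64(0.03920652555034644), np.float64(0.07353195401588015)]
-54.93055955047463
[  42.2482    9.7437  -21.8921   -8.8054  -59.1586 -177.4046]
```

```bash
cat >> h.py <<'E'
from scipy.spatial.transform import Rotation as Ro
def plan(hx,pos,sgn=0):
    "untilt rotvec (tool), then turn about tool z to x-heading hx, then shift in target tool axes"
    s=r.sense();R=np.array(s["ee_rot"]);z=R[:,2];ax=np.cross(z,[0,0,-1]);n=np.linalg.norm(ax)
    w=ax/n*np.arcsin(n) if n>1e-9 else ax
    R1=Ro.from_rotvec(w).as_matrix()@R
    h=np.degrees(np.arctan2(R1[1,0],R1[0,0]));d=(hx-h+180)%360-180
    if sgn and np.sign(d)!=sgn: d+=360*sgn
    a=np.radians(hx);T=np.array([[np.cos(a),np.sin(a),0],[np.sin(a),-np.cos(a),0],[0,0,-1]])
    dp=np.array(pos)-s["tcp_pos"]
    print("untilt",(R.T@w).round(4),"turn z",round(float(-np.radians(d)),3),"shift",(T.T@dp).round(4),"heading",round(float(h),2),"j",s["joints"].round(0))
E
python3 -c "
from h import *
plan(304.8,(.346,.268,.15),1)"
```

```text
untilt [-0.0131 -0.1314 -0.    ] turn z -3.046 shift [-0.0848  0.0142  0.0403] heading 130.27 j [  42.   10.  -22.   -9.  -59. -177.]
```

Call:
drive_tool(
  steps=[-0.007,-0.066,0,0,0,0,0.65,-0.006,-0.066,0,0,0,0,0.65,0,0,-0.122,0,0,0,0.65,0,0,-0.122,0,0,0,0.65,0,0,-0.122,0,0,0,0.65,0,0,-0.122,0,0,0,0.65,0,0,-0.122,0,0,0,0.65,0,0,-0.122,0,0,0,0.65,0,0,-0.122,0,0,0,0.65,0,0,-0.122,0,0,0,0.65],
)

```text
time_s: 6.7
tcp_pos: [0.4252, 0.1847, 0.1873]
ee_rot: [[-0.988, -0.153, -0.029], [-0.154, 0.987, 0.038], [0.023, 0.042, -0.999]]
wrist_force: [0.0, 1.0, 0.7]
gripper_width: 0.651
gripper_force: 0.0
```

Call:
drive_tool(
  steps=[0,0,-0.122,0,0,0,0.65,0,0,-0.122,0,0,0,0.65,0,0,-0.122,0,0,0,0.65,0,0,-0.122,0,0,0,0.65,0,0,-0.122,0,0,0,0.65,0,0,-0.122,0,0,0,0.65,0,0,-0.122,0,0,0,0.65,0,0,-0.122,0,0,0,0.65,0,0,-0.122,0,0,0,0.65,0,0,-0.122,0,0,0,0.65],
)

```text
time_s: 7.53
tcp_pos: [0.4251, 0.1847, 0.1873]
ee_rot: [[-0.196, -0.98, -0.029], [-0.98, 0.195, 0.038], [-0.032, 0.036, -0.999]]
wrist_force: [-0.4, -0.0, -0.9]
gripper_width: 0.648
gripper_force: 0.0
```

Call:
drive_tool(
  steps=[0,0,-0.122,0,0,0,0.65,0,0,-0.122,0,0,0,0.65,0,0,-0.122,0,0,0,0.65,0,0,-0.122,0,0,0,0.65,0,0,-0.122,0,0,0,0.65,0,0,-0.122,0,0,0,0.65,0,0,-0.122,0,0,0,0.65,0,0,0,0,0,0,0.65],
)

```text
time_s: 8.2
tcp_pos: [0.4253, 0.1847, 0.1873]
ee_rot: [[0.607, -0.794, -0.029], [-0.793, -0.607, 0.038], [-0.048, -0.0, -0.999]]
wrist_force: [-0.1, 0.3, -0.8]
gripper_width: 0.653
gripper_force: 0.0
```

```bash
python3 -c "
from h import *
plan(304.8,(.346,.268,.030))"
```

```text
untilt [-0.0002  0.0481  0.    ] turn z 0.045 shift [-0.1137  0.0175  0.1573] heading -52.6 j [ 42.  10. -24.  -3. -56.  -3.]
```

Call:
drive_tool(
  steps=[0,0.048,0,0,0,0,0.65,0,0,0.045,0,0,0,0.65,0,0,0,-0.038,0.006,0,0.65,0,0,0,-0.038,0.006,0,0.65,0,0,0,-0.037,0.005,0,0.65,0,0,0,0,0,0.03,0.65,0,0,0,0,0,0.03,0.65,0,0,0,0,0,0,0.65],
)

```text
time_s: 8.87
tcp_pos: [0.3444, 0.2652, 0.1231]
ee_rot: [[0.566, -0.824, -0.007], [-0.824, -0.566, -0.008], [0.003, 0.01, -1.0]]
wrist_force: [-0.8, -1.9, -0.7]
gripper_width: 0.646
gripper_force: 0.0
```

```bash
python3 -c "
from h import *
plan(304.8,(.346,.268,.030))
shot('wrist','w5.png',(220,50,420,250),3)
import pickle;pickle.dump(r.camera_params('wrist'),open('w5.pkl','wb'))
"
```

```text
untilt [ 0.0103 -0.0026  0.    ] turn z -0.005 shift [-0.0014 -0.003   0.0931] heading -55.51 j [ 59.  12. -34.  -0. -45. -24.]
```

View pics/w5.png

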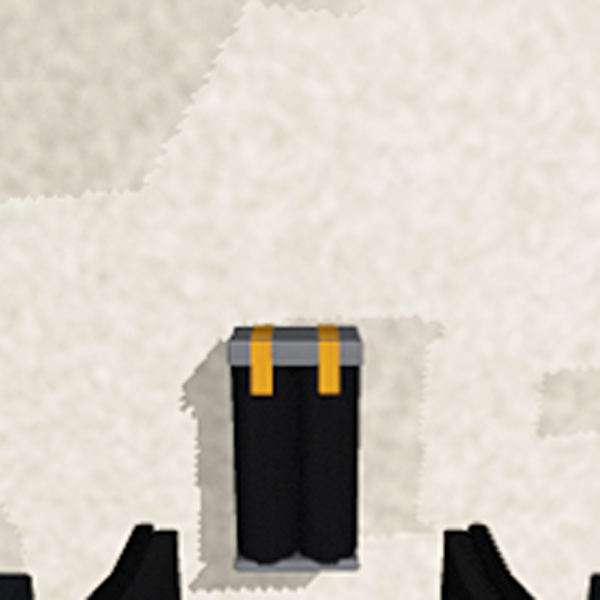

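```bash
python3 - <<'E'
from h import *
import pickle
np.set_printoptions(precision=4,suppress=True)
P=pickle.load(open("w5.pkl","rb"))
c=px2w("wrist",np.array([[231,340],[361,340],[359,570],[234,570]])/3+(220,50),.024,P)
print(c.mean(0),[np.linalg.norm(c[i]-c[(i+1)%4]) for i in range(4)]);d=c[0]+c[1]-c[2]-c[3];y=np.degrees(np.arctan2(d[1],d[0]));print(y)
plan(y,(*c.mean(0)[:2],.03))
E
```

```text
[0.3462 0.2707 0.024 ] [np.float64(0.038786260701875505), np.float64(0.0759234401681944), np.float64(0.04069776443806666), np.float64(0.0758509780146259)]
-55.544328584775634
untilt [ 0.0065 -0.0023  0.    ] turn z 0.001 shift [-0.0037 -0.0028  0.0954] heading -55.47 j [ 59.  12. -34.  -0. -45. -24.]
```

Call:
drive_tool(
  steps=[0.006,-0.002,0,-0.004,-0.003,0.032,0.65,0,0,0,0,0,0.032,0.65,0,0,0,0,0,0.031,0.65,0,0,0,0,0,0,0.65,0,0,0,0,0,0,0,0,0,0,0,0,0,0,0,0,0,0,0,0,0,0,0,0,0,0,0,0,0,0,0,0,0,0,0],
)

```text
time_s: 9.67
tcp_pos: [0.3491, 0.2735, 0.0341]
ee_rot: [[0.567, -0.824, 0.006], [-0.824, -0.567, 0.008], [-0.004, -0.009, -1.0]]
wrist_force: [-1.2, -0.9, 8.5]
gripper_width: 0.459
gripper_force: 30.0
```

Call:
drive_tool(
  steps=[0,0,0,0,0,-0.02,0,0,0,0,0,0,-0.035,0,0,0,0,0,0,-0.035,0,0,0,0,0,0,-0.035,0,0,0,-0.122,0,0,0,0,0,0,-0.122,0,0,0,0,0,0,-0.122,0,0,0,0,0,0,-0.122,0,0,0,0,0,0,-0.122,0,0,0,0,0,0,-0.122,0,0,0,0],
)

```text
time_s: 10.5
tcp_pos: [0.3478, 0.2717, 0.158]
ee_rot: [[0.974, -0.228, 0.004], [-0.228, -0.974, 0.007], [0.003, -0.008, -1.0]]
wrist_force: [-0.5, -0.0, -1.4]
gripper_width: 0.458
gripper_force: 30.0
```

Call:
drive_tool(
  steps=[0,0,-0.122,0,0,0,0,0,0,-0.122,0,0,0,0,0,0,-0.122,0,0,0,0,0,0,0,0,0,0,0],
)

```text
time_s: 10.83
tcp_pos: [0.3479, 0.2718, 0.1579]
ee_rot: [[0.991, 0.131, 0.004], [0.131, -0.991, 0.007], [0.005, -0.006, -1.0]]
wrist_force: [0.1, 0.1, -1.2]
gripper_width: 0.456
gripper_force: 30.0
```

```bash
python3 -c "
from h import *
plan(7.7,(.57,-.114,.16));print(r.sense()['tcp_pos'],r.sense()['gripper_width'])
"
```

```text
untilt [-0.006 -0.005 -0.   ] turn z -0.003 shift [ 0.1685  0.412  -0.0021] heading 7.54 j [ 59.   9. -31.   0. -49.  38.]
[0.34785153 0.27175655 0.15793001] 0.4556742876840284
```

Call:
drive_tool(
  steps=[-0.006,-0.005,-0.003,0.0153,0.0375,0,0,0,0,0,0.0153,0.0375,0,0,0,0,0,0.0153,0.0375,0,0,0,0,0,0.0153,0.0375,0,0,0,0,0,0.0153,0.0375,0,0,0,0,0,0.0153,0.0375,0,0,0,0,0,0.0153,0.0375,0,0,0,0,0,0.0153,0.0375,0,0,0,0,0,0.0153,0.0375,0,0,0,0,0,0.0153,0.0375,0,0],
)

```text
time_s: 11.67
tcp_pos: [0.5497, -0.0818, 0.158]
ee_rot: [[0.992, 0.129, 0.0], [0.129, -0.992, -0.001], [0.0, 0.001, -1.0]]
wrist_force: [0.6, 1.5, -0.1]
gripper_width: 0.455
gripper_force: 30.0
```

Call:
drive_tool(
  steps=[0,0,0,0.0153,0.0375,0,0,0,0,0,0,0,0,0,0,0,0,0,0,0,0],
)

```text
time_s: 11.92
tcp_pos: [0.5695, -0.1169, 0.1571]
ee_rot: [[0.992, 0.125, -0.001], [0.125, -0.992, -0.001], [-0.001, 0.001, -1.0]]
wrist_force: [-0.4, 0.8, -1.7]
gripper_width: 0.454
gripper_force: 30.0
```

```bash
python3 -c "
from h import *
plan(7.7,(.5945,-.1127,.16));print(r.sense()['tcp_pos'],r.sense()['gripper_width'])
shot('wrist','w6.png',(150,40,450,270),2.5)
import pickle;pickle.dump(r.camera_params('wrist'),open('w6.pkl','wb'))
"
```

```text
untilt [ 0.0013  0.0012 -0.    ] turn z -0.009 shift [ 0.0253 -0.0008 -0.0029] heading 7.2 j [  4.  22. -13.   0. -55.  93.]
[ 0.56950871 -0.11693282  0.1571119 ] 0.45445500972693814
```

View pics/w6.png

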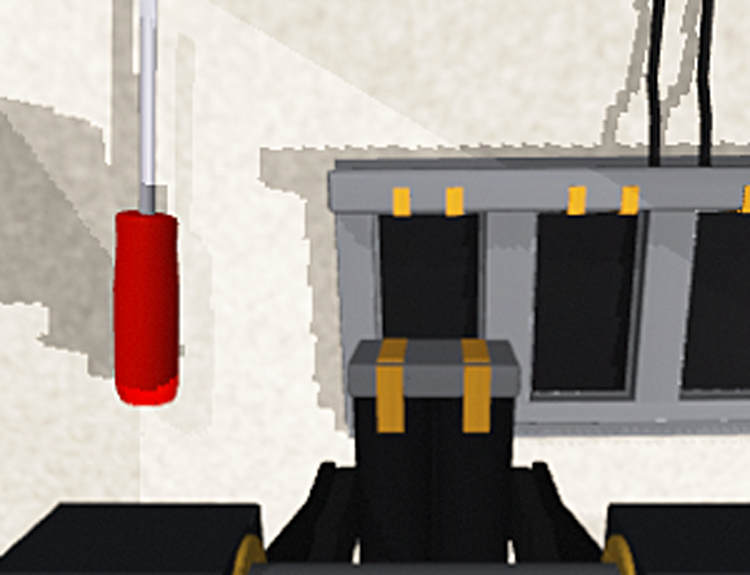

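```bash
python3 - <<'E'
from h import *
import pickle
np.set_printoptions(precision=4,suppress=True)
P=pickle.load(open("w6.pkl","rb"))
q=lambda p,z:px2w("wrist",np.array(p,float)/2.5+(150,40),z,P)
w=q([[428.5,213],[603,213]],.031);print("wall strips mid bay4,bay3",w,np.linalg.norm(w[0]-w[1]))
d=w[0]-w[1];yaw=np.degrees(np.arctan2(d[1],d[0]))-90;print("yaw",yaw)
print("bay3 front corners (land)",q([[532,397],[630,395]],.014), "bay4 side edges at wall", q([[379,214],[484,212]],.014))
e=q([[371,341],[499,341]],.123);t=q([[349,362],[520,362]],.147)
print("pack end bottom",e.mean(0),np.linalg.norm(e[0]-e[1]),"top",t.mean(0),np.linalg.norm(t[0]-t[1]))
R=r.sense()["ee_rot"];p=r.sense()["tcp_pos"]
for x in(e,t): print("rel tcp",R.T@(x.mean(0)-p))
a=np.radians(7.7);u=np.array([np.cos(a),np.sin(a)])
print("bay4 centre",w[0][:2]-.041*u,"from bay3",w[1][:2]-.041*u+.066*np.array([-u[1],u[0]]))
E
```

```text
wall strips mid bay4,bay3 [[ 0.6332 -0.1062  0.031 ]
 [ 0.6418 -0.1718  0.031 ]] 0.06611748124535241
yaw 7.470607007128237
bay3 front corners (land) [[ 0.5604 -0.161   0.014 ]
 [ 0.5668 -0.2033  0.014 ]] bay4 side edges at wall [[ 0.6291 -0.0866  0.014 ]
 [ 0.6354 -0.1284  0.014 ]]
pack end bottom [ 0.6068 -0.1119  0.123 ] 0.03368511625620461 top [ 0.6078 -0.1115  0.147 ] 0.03927138057145806
rel tcp [0.0382 0.001  0.0341]
rel tcp [0.0392 0.0008 0.0101]
bay4 centre [ 0.5926 -0.1117] from bay3 [ 0.5923 -0.1119]
```

```bash
python3 -c "
from h import *
plan(7.5,(.5927,-.1115,.041))"
```

```text
untilt [ 0.0011  0.0016 -0.    ] turn z -0.003 shift [ 0.0242 -0.001   0.1162] heading 7.35 j [  5.  22. -13.   0. -55.  93.]
```

Call:
drive_tool(
  steps=[0,0,-0.003,0.024,-0.001,0,0,0,0,0,0,0,0.03,0,0,0,0,0,0,0.03,0,0,0,0,0,0,0.026,0,0,0,0,0,0,0,0,0,0,0,0,0,0,0],
)

```text
time_s: 12.47
tcp_pos: [0.5918, -0.1098, 0.0709]
ee_rot: [[0.991, 0.136, -0.004], [0.136, -0.991, -0.002], [-0.004, 0.002, -1.0]]
wrist_force: [1.5, -0.3, -0.6]
gripper_width: 0.453
gripper_force: 30.0
```

```bash
python3 -c "
from h import *
plan(7.5,(.5927,-.1115,.041));print(r.sense()['tcp_pos'])"
```

```text
untilt [0.0016 0.0041 0.    ] turn z 0.006 shift [0.0007 0.0018 0.0299] heading 7.84 j [  5.  30. -15.   0. -46.  93.]
[ 0.59176095 -0.10980968  0.07086333]
```

Call:
drive_tool(
  steps=[0,0.003,0.004,0.001,0.0015,0.01,0,0,0,0,0,0,0.01,0,0,0,0,0,0,0.005,0,0,0,0,0,0,0.004,0,0,0,0,0,0,0,0,0,0,0,0,0,0,0],
)

```text
time_s: 12.97
tcp_pos: [0.5954, -0.1121, 0.0486]
ee_rot: [[0.991, 0.133, 0.007], [0.133, -0.991, -0.002], [0.006, 0.003, -1.0]]
wrist_force: [-8.2, 3.8, 24.2]
gripper_width: 0.456
gripper_force: 30.0
```

Call:
drive_tool(
  steps=[0,0,0,0,0,-0.008,0,0,0,0,0,0,-0.005,0,0,0,0,0,0,0,0,0,0,0,0,0,0,0,0,0,0,0,0,0,0],
)

```text
time_s: 13.38
tcp_pos: [0.5938, -0.1122, 0.0547]
ee_rot: [[0.991, 0.131, 0.001], [0.131, -0.991, -0.001], [0.001, 0.001, -1.0]]
wrist_force: [-0.7, 0.2, -1.1]
gripper_width: 0.455
gripper_force: 30.0
```

```bash
python3 -c "
from h import *
plan(7.5,(.5920,-.111,.041));print(r.sense()['tcp_pos'],r.sense()['wrist_force'])
shot('wrist','w7.png',(210,70,400,240),3.2)
import pickle;pickle.dump(r.camera_params('wrist'),open('w7.pkl','wb'))
"
```

```text
untilt [ 0.0013 -0.0012 -0.    ] turn z 0.001 shift [-0.0016 -0.0014  0.0137] heading 7.53 j [  5.  31. -15.   0. -44.  93.]
[ 0.5937594  -0.11220613  0.05472424] [-0.663562    0.18735411 -1.13158089]
```

View pics/w7.png

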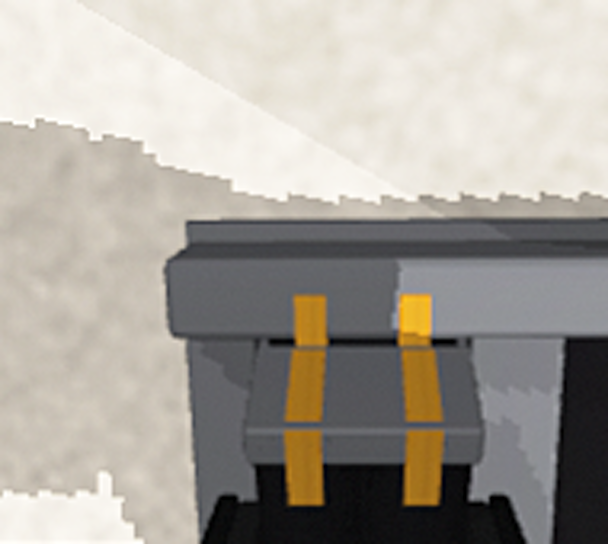

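```bash
python3 - <<'E'
from h import *
import pickle
np.set_printoptions(precision=4,suppress=True)
P=pickle.load(open("w7.pkl","rb"))
R=r.sense()["ee_rot"];p=r.sense()["tcp_pos"]
q=lambda pt,z:(px2w("wrist",np.array(pt,float)/3.2+(210,70),z,P)-p)@R
print("wall strips bottom on top edge z.031",q([[311,337],[415,337]],.031))
print("bay edges", q([[258,341],[470,341]],.014))
print("pack bottom edge z.021",q([[264,347],[471,347]],.021), "pack top edge",q([[246,430],[483,430]],.045),q([[246,430],[483,430]],.047))
E
```

```text
wall strips bottom on top edge z.031 [[ 0.0415 -0.0094  0.0235]
 [ 0.0415  0.0107  0.0236]]
bay edges [[ 0.0364 -0.0217  0.0405]
 [ 0.0365  0.0235  0.0406]]
pack bottom edge z.021 [[ 0.0369 -0.0197  0.0335]
 [ 0.037   0.0228  0.0336]] pack top edge [[ 0.0274 -0.0207  0.0095]
 [ 0.0275  0.0226  0.0096]] [[ 0.0281 -0.0205  0.0075]
 [ 0.0282  0.0223  0.0076]]
```

Call:
drive_tool(
  steps=[0,0,0,-0.0035,0,0,0,0,0,0,0,0,0,0,0,0,0,0,0,0.004,0,0,0,0,0,0,0.003,0,0,0,0,0.0005,0,0.003,0,0,0,0,0,0,0,0],
)

```text
time_s: 13.93
tcp_pos: [0.5927, -0.1124, 0.0462]
ee_rot: [[0.991, 0.132, 0.005], [0.132, -0.991, -0.002], [0.005, 0.002, -1.0]]
wrist_force: [0.0, 1.2, 4.6]
gripper_width: 0.458
gripper_force: 30.0
```

Call:
drive_tool(
  steps=[0,0,0,0,0,0.002,0,0,0,0,0,0,0.002,0,0,0,0,0,0,0.002,0,0,0,0,0,0,0,0],
)

```text
time_s: 14.27
tcp_pos: [0.5939, -0.1126, 0.0433]
ee_rot: [[0.991, 0.134, 0.008], [0.134, -0.991, -0.003], [0.008, 0.004, -1.0]]
wrist_force: [-1.2, 1.6, 17.6]
gripper_width: 0.459
gripper_force: 30.0
```

```bash
python3 -c "
from h import *
plan(7.5,(.5920,-.111,.041));print(r.sense()['tcp_pos'],r.sense()['wrist_force'])
shot('wrist','w8.png',(210,70,400,240),3.2)
shot('top','t8.png')
import pickle;pickle.dump(r.camera_params('wrist'),open('w8.pkl','wb'))
im=cv2.imread('pics/raw_w8.png')
# column profile along gold strip of the pack and along grey between
for u in (307,323,324):
  print(u,[tuple(int(x) for x in im[v,u]) for v in range(165,222,2)])
"
```

```text
untilt [ 0.0036 -0.008  -0.    ] turn z 0.003 shift [-0.0017 -0.0018  0.0023] heading 7.7 j [  5.  32. -16.   0. -42.  93.]
[ 0.59391861 -0.11256767  0.04328419] [-1.23829225  1.58938748 17.64816494]
307 [(97, 100, 103), (23, 131, 191), (29, 128, 184), (27, 128, 183), (31, 127, 184), (32, 128, 184), (30, 127, 183), (30, 128, 183), (28, 128, 184), (29, 110, 159), (27, 100, 148), (26, 101, 147), (26, 102, 148), (28, 102, 147), (25, 100, 148), (37, 109, 156), (88, 80, 75), (21, 111, 168), (30, 119, 174), (29, 119, 173), (29, 119, 173), (29, 120, 175), (28, 119, 173), (31, 120, 172), (30, 118, 171), (28, 117, 170), (28, 119, 171), (28, 119, 171), (29, 118, 172)]
323 [(101, 98, 96), (102, 98, 96), (104, 100, 98), (102, 99, 98), (103, 99, 98), (103, 99, 98), (102, 100, 99), (74, 72, 71), (72, 68, 67), (83, 80, 78), (84, 79, 79), (83, 78, 77), (83, 79, 79), (84, 80, 79), (84, 77, 79), (83, 79, 78), (84, 80, 79), (106, 103, 100), (95, 92, 92), (95, 92, 92), (93, 89, 88), (95, 91, 89), (87, 82, 82), (13, 8, 11), (18, 16, 18), (17, 14, 15), (16, 14, 13), (19, 18, 16), (20, 18, 17)]
324 [(102, 99, 97), (102, 99, 97), (103, 100, 98), (103, 98, 98), (102, 98, 96), (100, 98, 96), (103, 100, 99), (74, 72, 70), (69, 67, 65), (84, 80, 79), (83, 78, 76), (82, 78, 77), (82, 78, 77), (83, 77, 78), (83, 79, 79), (83, 79, 79), (86, 83, 82), (107, 103, 102), (94, 91, 90), (95, 93, 92), (94, 91, 88), (92, 89, 88), (88, 84, 82), (4, 7, 5), (15, 12, 13), (18, 15, 13), (15, 14, 14), (15, 13, 14), (15, 13, 14)]
```

```bash
python3 - <<'E'
from h import *
import pickle
np.set_printoptions(precision=4,suppress=True)
P=pickle.load(open("w8.pkl","rb"));im=cv2.imread("pics/raw_w8.png")
R=r.sense()["ee_rot"];p=r.sense()["tcp_pos"]
q=lambda pt,z:(px2w("wrist",np.array(pt,float),z,P)-p)@R
for v in(197,200,203): print(v,[(u,int(im[v,u].max())) for u in list(range(278,296))+list(range(352,370))])
for z in(.033,.04,.047,.054): print(z,q([[323,198.3],[323,210],[323,179]],z)[:,0])
E
```

```text
197 [(278, 103), (279, 105), (280, 103), (281, 103), (282, 103), (283, 104), (284, 102), (285, 94), (286, 85), (287, 74), (288, 88), (289, 86), (290, 88), (291, 86), (292, 87), (293, 85), (294, 86), (295, 88), (352, 85), (353, 86), (354, 83), (355, 88), (356, 85), (357, 85), (358, 82), (359, 83), (360, 109), (361, 138), (362, 135), (363, 133), (364, 133), (365, 132), (366, 135), (367, 142), (368, 137), (369, 132)]
200 [(278, 102), (279, 103), (280, 103), (281, 104), (282, 103), (283, 103), (284, 102), (285, 105), (286, 99), (287, 88), (288, 96), (289, 95), (290, 95), (291, 95), (292, 94), (293, 93), (294, 95), (295, 96), (352, 97), (353, 98), (354, 96), (355, 98), (356, 97), (357, 97), (358, 98), (359, 87), (360, 100), (361, 139), (362, 135), (363, 133), (364, 132), (365, 132), (366, 139), (367, 152), (368, 153), (369, 151)]
203 [(278, 101), (279, 103), (280, 104), (281, 103), (282, 103), (283, 103), (284, 101), (285, 104), (286, 95), (287, 82), (288, 93), (289, 94), (290, 95), (291, 95), (292, 95), (293, 95), (294, 94), (295, 93), (352, 95), (353, 96), (354, 97), (355, 95), (356, 98), (357, 97), (358, 94), (359, 87), (360, 108), (361, 138), (362, 132), (363, 134), (364, 133), (365, 133), (366, 132), (367, 134), (368, 132), (369, 139)]
0.033 [0.0308 0.0236 0.0425]
0.04 [0.0332 0.0262 0.0443]
0.047 [0.0355 0.0289 0.0461]
0.054 [0.0378 0.0315 0.0479]
```

View pics/w8.png

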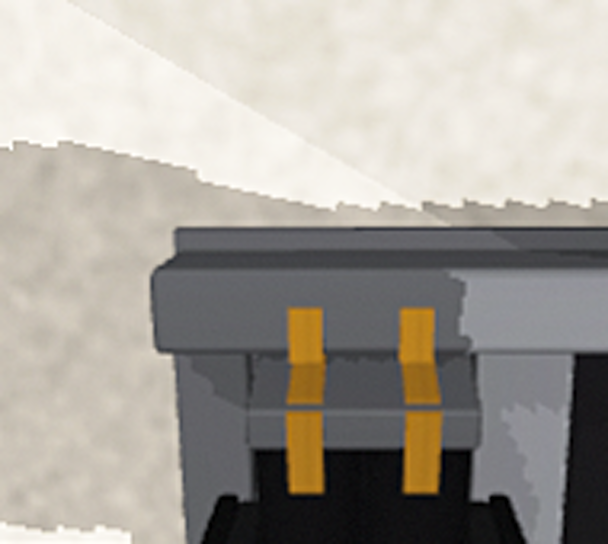

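Call:
drive_tool(
  steps=[0,0,0,-0.0015,0,0.002,0,0,0,0,-0.0005,0,0.002,0,0,0,0,0,0,0,0,0,0,0,0,0,0,0],
)

```text
time_s: 14.7
tcp_pos: [0.59, -0.1127, 0.0358]
ee_rot: [[0.991, 0.132, 0.004], [0.132, -0.991, -0.001], [0.004, 0.002, -1.0]]
wrist_force: [1.6, 0.2, -0.5]
gripper_width: 0.463
gripper_force: 3.0
```

Call:
drive_tool(
  steps=[0,0,0,0,0,0,0.6,0,0,0,0,0,0,0.6,0,0,0,0,0,0,0.6,0,0,0,0,0,-0.03,0.6,0,0,0,0,0,-0.035,0.6,0,0,0,0,0,-0.035,0.6,0,0,0,0,0,0,0.6,0,0,0,0,0,0,0.6],
)

```text
time_s: 15.37
tcp_pos: [0.5899, -0.1128, 0.1375]
ee_rot: [[0.991, 0.131, 0.007], [0.131, -0.991, -0.001], [0.006, 0.002, -1.0]]
wrist_force: [0.9, -0.9, -1.3]
gripper_width: 0.597
gripper_force: 0.0
```

```bash
python3 - <<'E'
from h import *
np.set_printoptions(precision=4,suppress=True)
import pickle
P=r.camera_params('wrist');pickle.dump(P,open('w9.pkl','wb'))
shot('wrist','w9.png',(200,70,400,270),3)
print(r.sense()['tcp_pos'])
im=cv2.imread('pics/raw_w9.png')
# segment gold pixels
h=cv2.cvtColor(im,cv2.COLOR_BGR2HSV);m=cv2.inRange(h,(12,150,100),(28,255,255))
n,l,st,c=cv2.connectedComponentsWithStats(m)
for i in range(1,n):
    if st[i,4]>15: print(st[i],c[i])
# bottom/dark pack run along centreline columns
u=w2px('wrist',[[.59,-.1125,.03]],P)[0];print(u)
uu=int(u[0])
print([int(x) for x in im[120:270,uu-12].max(1)])
E
```

```text
[ 0.5885 -0.1127  0.1355]
[194   0  13   3  17] [200.8235   0.4706]
[209   0  44  12 294] [235.9048   3.619 ]
[308 141   8  12  71] [311.5634 146.3662]
[330 141   8  12  79] [333.9873 146.2785]
[381 141   8  11  74] [385.0946 146.3243]
[403 141   8  11  73] [407.137  146.3288]
[453 141  10  11  78] [458.1667 146.2179]
[474 141  11  11  77] [480.1169 146.1299]
[524 140  11  12  83] [530.241 145.988]
[545 141  12  11  74] [551.973  145.8649]
[309 154   7  22 143] [311.8671 164.993 ]
[330 154   8  22 150] [333.48 165.5 ]
[221 255  10  46 152] [224.25  277.625]
[415 255  11  46 189] [421.709  278.1481]
[611 263  26   9 137] [624.0438 266.8394]
[ 238  311  296   19 4100] [392.4156 321.7624]
[322.2212 197.3956]
[239, 175, 184, 189, 194, 183, 117, 98, 104, 106, 99, 66, 76, 112, 145, 157, 155, 154, 151, 158, 177, 243, 245, 242, 241, 241, 242, 242, 242, 245, 252, 251, 101, 37, 110, 114, 147, 162, 192, 253, 245, 243, 244, 243, 244, 246, 248, 250, 251, 251, 252, 252, 252, 253, 255, 249, 23, 24, 25, 25, 25, 26, 23, 24, 23, 26, 25, 24, 24, 22, 25, 24, 25, 26, 23, 26, 23, 24, 24, 24, 26, 24, 24, 24, 26, 24, 24, 25, 25, 26, 24, 27, 23, 25, 26, 26, 24, 24, 25, 24, 27, 24, 22, 25, 25, 22, 24, 22, 23, 15, 31, 108, 158, 139, 117, 125, 129, 137, 148, 140, 176, 239, 244, 246, 248, 246, 246, 246, 246, 245, 245, 245, 245, 244, 243, 242, 242, 246, 247, 247, 246, 245, 247, 251, 244, 111, 38, 56, 61, 66]
```

```bash
python3 - <<'E'
from h import *
import pickle
np.set_printoptions(precision=4,suppress=True)
P=pickle.load(open("w9.pkl","rb"))
a=np.radians(7.5);u=np.array([np.cos(a),np.sin(a)]);v=np.array([-u[1],u[0]])
for z in(.030,.032): 
    f,b=px2w("wrist",[[322.7,158.5],[322.3,231.5]],z,P);print(z,f,b,np.linalg.norm(f-b))
w=px2w("wrist",[[322.8,152.3]],.031,P)[0];print("wall",w,"gap",(w-f)[:2]@u,"lat",(w-f)[:2]@v)
im=cv2.imread("pics/raw_w9.png")
cv2.imwrite("pics/w9b.png",cv2.resize(im[120:260,250:400],None,fx=4,fy=4,interpolation=cv2.INTER_CUBIC))
E
```

```text
0.03 [ 0.6271 -0.108   0.03  ] [ 0.5548 -0.1173  0.03  ] 0.07280288774661955
0.032 [ 0.6274 -0.108   0.032 ] [ 0.5558 -0.1171  0.032 ] 0.07222277876886264
wall [ 0.6328 -0.1073  0.031 ] gap 0.005471855061289101 lat -8.047878322787212e-05
```

Call:
drive_tool(
  steps=[0,0,0,-0.028,0,0,0,0,0,0,-0.028,0,0,0,0,0,0,0,0,0.033,0,0,0,0,0,0,0.032,0,0,0,0,0,0,0.03,0,0,0,0,0,0,0,0,0,0,0,0,0,0,0],
)

```text
time_s: 16.0
tcp_pos: [0.5315, -0.1205, 0.0378]
ee_rot: [[0.991, 0.132, -0.005], [0.132, -0.991, -0.002], [-0.005, 0.001, -1.0]]
wrist_force: [-0.0, -0.3, 0.9]
gripper_width: 0.163
gripper_force: 0.0
```

```bash
python3 -c "
from h import *
plan(7.5,(.5465,-.1184,.038));print(r.sense()['tcp_pos'])"
```

```text
untilt [ 0.0012  0.0051 -0.    ] turn z 0.001 shift [ 0.0151 -0.0001 -0.0002] heading 7.56 j [  4.  28. -24.   0. -38.  93.]
[ 0.53150408 -0.12045579  0.03782179]
```

Call:
drive_tool(
  steps=[0,0,0,0,0,0,0,0,0,0,0.006,0,0,0,0,0,0,0.003,0,0,0,0,0,0,0.003,0,0,0,0,0,0,0.002,0,0,0,0,0,0,0,0,0,0],
)

```text
time_s: 16.5
tcp_pos: [0.5482, -0.1183, 0.0408]
ee_rot: [[0.991, 0.132, 0.004], [0.132, -0.991, -0.001], [0.003, 0.002, -1.0]]
wrist_force: [0.1, 0.4, 1.0]
gripper_width: 0.005
gripper_force: 0.0
```

Call:
drive_tool(
  steps=[0,0,0,0.0015,0,0,0,0,0,0,0,0,0,0],
)

```text
time_s: 16.67
tcp_pos: [0.5485, -0.1183, 0.0402]
ee_rot: [[0.991, 0.131, 0.001], [0.131, -0.991, -0.001], [0.001, 0.001, -1.0]]
wrist_force: [-1.6, -0.8, 0.8]
gripper_width: 0.006
gripper_force: 0.7
```

Call:
drive_tool(
  steps=[0,0,0,-0.012,0,0,0,0,0,0,0,0,-0.04,0.3,0,0,0,0.02,0,-0.04,0.65,0,0,0,0.02,0,-0.03,0.65,0,0,0,0,0,0,0.65,0,0,0,0,0,0,0.65],
)

```text
time_s: 17.17
tcp_pos: [0.5772, -0.1143, 0.1497]
ee_rot: [[0.991, 0.132, 0.008], [0.132, -0.991, -0.001], [0.008, 0.002, -1.0]]
wrist_force: [-0.8, -0.1, -1.0]
gripper_width: 0.296
gripper_force: 0.0
```

```bash
python3 - <<'E'
from h import *
np.set_printoptions(precision=4,suppress=True)
import pickle
P=r.camera_params('wrist');pickle.dump(P,open('w10.pkl','wb'))
shot('wrist','w10.png')
im=cv2.imread('pics/raw_w10.png')
h=cv2.cvtColor(im,cv2.COLOR_BGR2HSV);m=cv2.inRange(h,(12,150,100),(28,255,255))
n,l,st,c=cv2.connectedComponentsWithStats(m)
for i in range(1,n):
    if 30<st[i,4]<400: print(st[i],c[i])
u=w2px('wrist',[[.59,-.1125,.03]],P)[0];uu=int(u[0])
print(uu,[int(x) for x in im[:270,uu-11].max(1)][100:])
print(r.sense()['tcp_pos'],r.sense()["joints"])
shot('top','t10.png')
im=cv2.imread("pics/raw_t10.png")
m=((im.max(2)<50)).astype(np.uint8)
n,l,st,c=cv2.connectedComponentsWithStats(m)
for i in range(1,n):
    if 120<st[i,4]<400 and st[i,1]>200 and 150<st[i,0]<500: print(st[i],c[i],px2w("top",c[i],.024)[0],cv2.minAreaRect(np.argwhere(l==i)[:,::-1].astype(np.float32))[1:])
E
```

```text
[379 125   8  12  75] [383.2533 130.92  ]
[400 125   9  12  75] [404.6267 130.9467]
[449 125  10  12  78] [454.0513 130.6154]
[470 125  10  11  74] [475.4459 130.1757]
[521 125   8  12  78] [524.2564 130.4615]
[538 125  12  12  72] [544.9444 130.5556]
[309 126   8  28 183] [312.7104 139.9126]
[330 126   9  28 182] [333.967 139.956]
[265 255   9  46 164] [267.5305 275.372 ]
[375 255   8  46 182] [379.3846 278.2582]
[511 302  10  15  59] [515.5932 309.8475]
322 [244, 245, 247, 244, 242, 241, 243, 242, 176, 183, 188, 195, 187, 92, 102, 106, 96, 81, 125, 145, 157, 153, 155, 155, 151, 179, 253, 243, 241, 241, 242, 241, 241, 241, 241, 243, 243, 244, 244, 244, 244, 245, 245, 247, 249, 253, 254, 255, 255, 255, 255, 255, 255, 187, 23, 25, 26, 23, 24, 25, 22, 25, 26, 24, 25, 23, 23, 25, 26, 24, 22, 24, 23, 25, 26, 24, 25, 25, 25, 25, 25, 25, 24, 25, 25, 25, 25, 24, 23, 26, 24, 25, 24, 27, 24, 26, 24, 23, 23, 23, 24, 22, 24, 23, 22, 22, 21, 14, 49, 120, 156, 136, 114, 131, 134, 144, 148, 150, 152, 143, 119, 131, 135, 148, 136, 190, 247, 245, 249, 247, 246, 247, 246, 246, 245, 245, 245, 245, 244, 243, 241, 242, 244, 246, 247, 246, 245, 243, 242, 242, 245, 247, 246, 244, 240, 236, 237, 240, 242, 244, 246, 247, 248, 254, 248, 113, 34, 56, 61, 64]
[ 0.575  -0.1143  0.1476] [  4.596   22.9633 -12.6858   0.0515 -54.1926  92.9084]
[404 241  21  21 229] [414.3493 251.1528] [ 0.392 -0.255  0.024] ((20.750259399414062, 12.210729598999023), 61.38954162597656)
```

```bash
python3 -c "
from h import *
plan(26.8,(.397,-.2553,.125))"
```

```text
untilt [ 0.0007  0.0001 -0.    ] turn z -0.336 shift [-0.2215  0.0459  0.0214] heading 7.53 j [  5.  23. -13.   0. -54.  93.]
```

Call:
drive_tool(
  steps=[0,0,-0.112,0,0,0,0.65,0,0,-0.112,0,0,0,0.65,0,0,-0.112,0,0,0,0.65,0,0,0,-0.037,0.0077,0,0.65,0,0,0,-0.037,0.0077,0,0.65,0,0,0,-0.037,0.0077,0,0.65,0,0,0,-0.037,0.0077,0,0.65,0,0,0,-0.037,0.0077,0,0.65,0,0,0,-0.037,0.0077,0.01,0.65,0,0,0,0,0,0.01,0.65],
)

```text
time_s: 18.1
tcp_pos: [0.3911, -0.2573, 0.1256]
ee_rot: [[0.895, 0.446, -0.003], [0.446, -0.895, 0.001], [-0.003, -0.002, -1.0]]
wrist_force: [-0.4, -0.2, -0.5]
gripper_width: 0.649
gripper_force: 0.0
```

Call:
drive_tool(
  steps=[0,0,0,0,0,0,0.65,0,0,0,0,0,0,0.65],
)

```text
time_s: 18.27
tcp_pos: [0.3966, -0.2559, 0.1262]
ee_rot: [[0.893, 0.45, -0.001], [0.45, -0.893, -0.001], [-0.001, 0.0, -1.0]]
wrist_force: [0.8, -0.3, 0.1]
gripper_width: 0.647
gripper_force: 0.0
```

```bash
python3 - <<'E'
from h import *
np.set_printoptions(precision=4,suppress=True)
P=r.camera_params('wrist');im=np.array(r.capture('wrist'));cv2.imwrite('pics/raw_w11.png',im)
h=cv2.cvtColor(im,cv2.COLOR_BGR2HSV);m=cv2.inRange(h,(12,150,100),(28,255,255))
n,l,st,c=cv2.connectedComponentsWithStats(m)
for i in range(1,n):
    if 30<st[i,4]<900: print("gold",st[i],c[i])
m=((im.max(2)<45)).astype(np.uint8);m[250:]=0
n,l,st,c=cv2.connectedComponentsWithStats(m)
for i in range(1,n):
    if 1000<st[i,4]: 
        rc=cv2.minAreaRect(np.argwhere(l==i)[:,::-1].astype(np.float32));print(st[i],c[i],rc)
plan(26.8,(.397,-.2553,.034))
E
```

```text
gold [177  92  19   9 137] [185.9781  95.8394]
gold [178 116  19   9 127] [186.5748 120.4173]
gold [310 153   7  23 157] [313.     164.2038]
gold [332 153   8  23 153] [335.3072 164.2745]
gold [214 255  10  46 155] [216.9806 278.2194]
gold [423 255  10  46 166] [429.1205 279.4157]
[ 461    0   64   45 1893] [492.3064  17.9403] ((492.4349365234375, 13.556222915649414), (48.61539077758789, 49.30769729614258), 22.61986541748047)
[ 524  120   87   71 2540] [557.6531 151.5524] ((567.0, 155.0), (70.0, 86.0), 90.0)
[ 304  166   42   66 2437] [324.4099 199.4419] ((324.5, 198.5), (65.0, 41.0), 90.0)
untilt [ 0.0013 -0.      0.    ] turn z 0.001 shift [-0.0004 -0.0008  0.0928] heading 26.83 j [-13.  15. -30.   0. -46. 130.]
```

```bash
python3 - <<'E'
from h import *
np.set_printoptions(precision=4,suppress=True)
P=r.camera_params('wrist');im=cv2.imread('pics/raw_w11.png')
print([int(x) for x in im[145:245,323].max(1)])
c=px2w('wrist',[[324.2,158],[324.4,233.5]],.024,P);print(c,c.mean(0),np.linalg.norm(c[0]-c[1]),np.degrees(np.arctan2(*(c[0]-c[1])[[1,0]])))
plan(26.8,(*c.mean(0)[:2],.034))
E
```

```text
[189, 189, 191, 189, 190, 186, 188, 175, 99, 56, 62, 58, 83, 131, 140, 136, 136, 135, 135, 140, 127, 41, 13, 18, 21, 17, 22, 23, 21, 19, 21, 16, 20, 21, 21, 21, 21, 19, 22, 22, 21, 22, 21, 21, 21, 21, 23, 21, 23, 19, 19, 23, 21, 19, 21, 20, 18, 20, 20, 20, 22, 19, 21, 22, 20, 21, 22, 20, 22, 20, 22, 22, 21, 20, 20, 22, 20, 19, 20, 23, 23, 20, 18, 14, 39, 72, 106, 141, 127, 170, 233, 225, 224, 227, 228, 228, 227, 225, 225, 229]
[[ 0.4323 -0.2399  0.024 ]
 [ 0.3663 -0.2737  0.024 ]] [ 0.3993 -0.2568  0.024 ] 0.07417875480941086 27.12325322513519
untilt [ 0.0013 -0.      0.    ] turn z 0.001 shift [0.0009 0.0015 0.0928] heading 26.83 j [-13.  15. -30.   0. -46. 130.]
```

Call:
drive_tool(
  steps=[0,0,0,0.001,0.0015,0.032,0.65,0,0,0,0,0,0.032,0.65,0,0,0,0,0,0.031,0.65,0,0,0,0,0,0,0.65,0,0,0,0,0,0,0,0,0,0,0,0,0,0,0,0,0,0,0,0,0,0,0,0,0,0,0,0,0,0,0,0,0,0,0],
)

```text
time_s: 19.07
tcp_pos: [0.4011, -0.2572, 0.0342]
ee_rot: [[0.892, 0.451, 0.006], [0.452, -0.892, -0.002], [0.005, 0.005, -1.0]]
wrist_force: [0.5, 3.1, 7.0]
gripper_width: 0.455
gripper_force: 30.0
```

Call:
drive_tool(
  steps=[0,0,0,0,0,-0.02,0,0,0,0,0,0,-0.035,0,0,0,0,0,0,-0.035,0,0,0,0,0,0,-0.035,0,0,0,0.112,0,0,0,0,0,0,0.112,0,0,0,0,0,0,0.112,0,0,0,0,0,0,0,0,0,0,0],
)

```text
time_s: 19.73
tcp_pos: [0.399, -0.2567, 0.1581]
ee_rot: [[0.992, 0.129, 0.003], [0.129, -0.992, -0.001], [0.003, 0.002, -1.0]]
wrist_force: [-0.4, -0.1, -1.7]
gripper_width: 0.457
gripper_force: 30.0
```

```bash
python3 -c "
from h import *
plan(7.5,(.585,-.2465,.158))"
```

```text
untilt [ 0.0017 -0.0032 -0.    ] turn z -0.001 shift [1.858e-01 1.420e-02 1.000e-04] heading 7.42 j [-13.  12. -27.   0. -50. 110.]
```

Call:
drive_tool(
  steps=[0,0,0,0.037,0.003,0,0,0,0,0,0.037,0.003,0,0,0,0,0,0.037,0.003,0,0,0,0,0,0.037,0.003,0,0,0,0,0,0.037,0.002,0,0,0,0,0,0,0,0,0,0,0,0,0,0,0,0],
)

```text
time_s: 20.32
tcp_pos: [0.5855, -0.2458, 0.1564]
ee_rot: [[0.991, 0.135, 0.0], [0.135, -0.991, -0.001], [0.0, 0.001, -1.0]]
wrist_force: [-0.7, 0.2, -2.2]
gripper_width: 0.458
gripper_force: 30.0
```

```bash
python3 - <<'E'
from h import *
np.set_printoptions(precision=4,suppress=True)
s=r.sense();p=s["tcp_pos"];R=s["ee_rot"]
P=r.camera_params('wrist');im=np.array(r.capture('wrist'));cv2.imwrite('pics/raw_w12.png',im)
h=cv2.cvtColor(im,cv2.COLOR_BGR2HSV);m=cv2.inRange(h,(12,150,80),(28,255,255))
n,l,st,c=cv2.connectedComponentsWithStats(m)
for i in range(1,n):
    if 30<st[i,4]<900 and st[i,1]<250:
        x,y,w,hh,_=st[i];print("gold",st[i],"wall-rel",(px2w('wrist',[[x+w/2-.5,y+hh-.5]],.031,P)[0]-p)@R,"packbottom-rel",(px2w('wrist',[[x+w/2-.5,y-.5]],p[2]-.034,P)[0]-p)@R)
print([int(x) for x in im[100:240,323].max(1)])
plan(7.5,(.6085,-.2433,.07));print(p)
E
```

```text
gold [169 114  11  28 186] wall-rel [ 0.0501 -0.1434  0.1253] packbottom-rel [ 0.0781 -0.0917  0.0339]
gold [190 114  11  28 183] wall-rel [ 0.05   -0.123   0.1253] packbottom-rel [ 0.0781 -0.0787  0.034 ]
gold [240 114   8  11  71] wall-rel [ 0.0659 -0.0749  0.1253] packbottom-rel [ 0.078  -0.0487  0.034 ]
gold [261 114   8  11  76] wall-rel [ 0.0659 -0.055   0.1253] packbottom-rel [ 0.078  -0.0357  0.034 ]
gold [310 114   7  11  68] wall-rel [ 0.0659 -0.0092  0.1254] packbottom-rel [ 0.078  -0.0058  0.034 ]
gold [332 114   6  11  66] wall-rel [0.0659 0.0111 0.1254] packbottom-rel [0.078  0.0074 0.034 ]
gold [380 114   8  11  69] wall-rel [0.066  0.0573 0.1254] packbottom-rel [0.0781 0.0376 0.034 ]
gold [400 114   9  11  71] wall-rel [0.0661 0.0767 0.1254] packbottom-rel [0.0781 0.0502 0.0341]
gold [301 181  11  10  92] wall-rel [ 0.0009 -0.0169  0.1253] packbottom-rel [ 0.0354 -0.0109  0.034 ]
gold [334 181  12  10  97] wall-rel [0.0009 0.017  0.1254] packbottom-rel [0.0354 0.0113 0.034 ]
gold [301 193  11  26 275] wall-rel [-0.0297 -0.0174  0.1253] packbottom-rel [ 0.0271 -0.011  
[... 249 characters left out ...]
41, 135, 137, 137, 136, 137, 137, 135, 138, 137, 137, 138, 139, 137, 117, 95, 71, 22, 25, 27, 27, 28, 28, 27, 29, 28, 27, 25, 26, 28, 26, 26, 26, 28, 29, 27, 26, 29, 27, 27, 25, 28, 25, 28, 26, 26, 30, 28, 26, 24, 25, 25, 27, 29, 31, 27, 29, 28, 27, 27, 30, 27, 28, 26, 25, 28, 26, 30, 27, 28, 27, 27, 23, 46, 77, 71, 71, 73, 74, 74, 72, 75, 73, 70, 86, 112, 107, 106, 103, 104, 105, 102, 102, 102, 103, 107, 89, 26, 12, 17, 16, 17, 18, 21, 20, 24, 21, 20, 23, 18, 19, 22, 20, 18, 21, 19, 19, 18, 20, 18, 19, 18, 21, 17, 20, 17, 21, 17, 17, 16, 18, 18]
untilt [ 0.0005  0.0004 -0.    ] turn z 0.003 shift [0.0246 0.0005 0.0866] heading 7.68 j [ -8.  27.  -5.   0. -58. 106.]
[ 0.5855 -0.2458  0.1564]
```

Call:
drive_tool(
  steps=[0,0,0.003,0.025,0.0005,0,0,0,0,0,0,0,0.03,0,0,0,0,0,0,0.03,0,0,0,0,0,0,0.03,0,0,0,0,0,0,0,0,0,0,0,0,0,0,0,0,0,0,0,0,0,0],
)

```text
time_s: 20.95
tcp_pos: [0.6102, -0.2443, 0.07]
ee_rot: [[0.992, 0.129, 0.005], [0.129, -0.992, -0.003], [0.004, 0.003, -1.0]]
wrist_force: [0.7, -0.1, -1.1]
gripper_width: 0.453
gripper_force: 30.0
```

```bash
python3 - <<'E'
from h import *
np.set_printoptions(precision=4,suppress=True)
s=r.sense();p=s["tcp_pos"];R=s["ee_rot"]
P=r.camera_params('wrist');im=np.array(r.capture('wrist'));cv2.imwrite('pics/raw_w13.png',im)
h=cv2.cvtColor(im,cv2.COLOR_BGR2HSV);m=cv2.inRange(h,(12,150,80),(28,255,255))
n,l,st,c=cv2.connectedComponentsWithStats(m)
for i in range(1,n):
    if 30<st[i,4]<900 and st[i,1]<250 and 280<st[i,0]<360:
        x,y,w,hh,_=st[i];print("gold",st[i],"wall-rel",(px2w('wrist',[[x+w/2-.5,y+hh-.5]],.031,P)[0]-p)@R,"packbottom-rel",(px2w('wrist',[[x+w/2-.5,y-.5]],p[2]-.034,P)[0]-p)@R)
plan(7.5,(.6085,-.2433,.044));print(p)
E
```

```text
gold [302 156   9  15 135] wall-rel [ 0.041  -0.011   0.0391] packbottom-rel [ 0.052  -0.0106  0.0342]
gold [331 156  10  15 138] wall-rel [0.041  0.0088 0.0392] packbottom-rel [0.052  0.0084 0.0343]
gold [334 181  12  10  90] wall-rel [0.027  0.0117 0.0391] packbottom-rel [0.0354 0.0113 0.0342]
gold [301 182  11   9  87] wall-rel [ 0.027  -0.0113  0.0391] packbottom-rel [ 0.0347 -0.0109  0.0341]
gold [301 193  11  27 277] wall-rel [ 0.0055 -0.0116  0.039 ] packbottom-rel [ 0.0271 -0.011   0.0341]
gold [335 193  11  26 275] wall-rel [0.0063 0.0125 0.039 ] packbottom-rel [0.0271 0.0118 0.0342]
untilt [ 0.0034 -0.006   0.    ] turn z -0.001 shift [-0.0021 -0.0013  0.0266] heading 7.43 j [ -8.  34.  -6.   0. -49. 105.]
[ 0.6102 -0.2443  0.07  ]
```

Call:
drive_tool(
  steps=[0.002,-0.003,0,0.001,-0.001,0.01,0,0,0,0,0,0,0.008,0,0,0,0,0,0,0.006,0,0,0,0,0,0,0,0,0,0,0,0,0,0,0],
)

```text
time_s: 21.42
tcp_pos: [0.611, -0.2425, 0.0434]
ee_rot: [[0.992, 0.129, -0.001], [0.129, -0.992, 0.0], [-0.001, -0.0, -1.0]]
wrist_force: [1.7, 0.5, -1.6]
gripper_width: 0.456
gripper_force: 30.0
```

Call:
drive_tool(
  steps=[0,0,0,0,0,0.003,0,0,0,0,0,0,0,0.6,0,0,0,0,0,0,0.6,0,0,0,0,0,0,0.6,0,0,0,0,0,-0.03,0.6,0,0,0,0,0,-0.035,0.6,0,0,0,-0.028,0,-0.02,0,0,0,0,-0.03,0,0,0,0,0,0,0,0,0,0,0,0,0,0,0,0,0],
)

```text
time_s: 22.25
tcp_pos: [0.5516, -0.2503, 0.1268]
ee_rot: [[0.992, 0.127, -0.001], [0.127, -0.992, 0.0], [-0.001, -0.0, -1.0]]
wrist_force: [1.1, -0.4, -0.6]
gripper_width: 0.387
gripper_force: 0.0
```

```bash
cat > chk.py <<'E'
from h import *
np.set_printoptions(precision=4,suppress=True)
import sys
P=r.camera_params('wrist');im=np.array(r.capture('wrist'));cv2.imwrite('pics/raw_chk%s.png'%sys.argv[1],im)
h=cv2.cvtColor(im,cv2.COLOR_BGR2HSV);m=cv2.inRange(h,(12,150,80),(28,255,255))
n,l,st,c=cv2.connectedComponentsWithStats(m)
for i in range(1,n):
    if 30<st[i,4]<900 and st[i,1]<250: print("gold",st[i],px2w('wrist',[c[i]],.031,P)[0])
E
python3 chk.py 1; python3 -c "
from h import *
plan(7.5,(.552,-.2512,.038));print(r.sense()['tcp_pos'])"
```

```text
gold [384  69  14  16 120] [ 0.6631 -0.2924  0.031 ]
gold [407  69  16  16 121] [ 0.6657 -0.312   0.031 ]
gold [224  71  17  15 119] [ 0.6449 -0.1628  0.031 ]
gold [250  70  14  16 125] [ 0.6477 -0.1825  0.031 ]
gold [307  70   9  15 108] [ 0.6541 -0.2277  0.031 ]
gold [332  70   8  15 107] [ 0.6567 -0.2473  0.031 ]
gold [142  72  14  34 263] [ 0.6291 -0.0975  0.031 ]
gold [167  72  13  33 259] [ 0.6317 -0.1175  0.031 ]
gold [307  89   8  22 167] [ 0.6369 -0.2291  0.031 ]
gold [331  89   9  22 167] [ 0.6395 -0.2489  0.031 ]
untilt [-0.0001  0.0006 -0.    ] turn z -0.002 shift [-0.0009  0.0008  0.0884] heading 7.36 j [ -9.  26. -11.   0. -53. 106.]
[ 0.55274828 -0.2502855   0.12638987]
```

Call:
drive_tool(
  steps=[0,0,0,-0.002,0,0.03,0,0,0,0,0,0,0.03,0,0,0,0,0,0,0.028,0,0,0,0,0,0,0,0,0,0,0,0,0,0,0,0,0,0,0.006,0,0,0,0,0,0,0.003,0,0,0,0,0,0,0,0,0,0],
)

```text
time_s: 22.97
tcp_pos: [0.5623, -0.2493, 0.0397]
ee_rot: [[0.992, 0.129, 0.003], [0.129, -0.992, -0.001], [0.003, 0.001, -1.0]]
wrist_force: [-0.3, -0.3, 0.9]
gripper_width: 0.003
gripper_force: 0.0
```

```bash
python3 -c "
from h import *
plan(7.5,(.5655,-.2492,.038));print(r.sense()['tcp_pos'],r.sense()['wrist_force'])"
```

```text
untilt [ 0.0012 -0.003  -0.    ] turn z -0.001 shift [0.0032 0.0003 0.0017] heading 7.44 j [ -9.  33. -14.   0. -43. 106.]
[ 0.56229849 -0.24928483  0.03972371] [-0.33396774 -0.31454105  0.86057952]
```

Call:
drive_tool(
  steps=[0,0,0,0.002,0,0,0,0,0,0,0.002,0,0,0,0,0,0,0,0,0,0],
)

```text
time_s: 23.22
tcp_pos: [0.5644, -0.2486, 0.0385]
ee_rot: [[0.992, 0.129, 0.0], [0.129, -0.992, 0.0], [0.0, -0.0, -1.0]]
wrist_force: [-0.5, 0.1, 0.3]
gripper_width: 0.009
gripper_force: 0.0
```

Call:
drive_tool(
  steps=[0,0,0,-0.015,0,0,0,0,0,0,0,0,-0.04,0,0,0,0,0,0,-0.04,0,0,0,0,0,0,-0.04,0,0,0,0,0,0,0,0,0,0,0,0,0,0,0],
)

```text
time_s: 23.72
tcp_pos: [0.5509, -0.2509, 0.1615]
ee_rot: [[0.992, 0.129, 0.007], [0.129, -0.992, -0.001], [0.007, 0.002, -1.0]]
wrist_force: [-0.3, 0.7, -0.5]
gripper_width: 0.003
gripper_force: 0.0
```

```bash
python3 chk.py 2; python3 -c "
from h import *
print(r.sense()['tcp_pos'])
shot('scene','s2.png')
im=cv2.imread('pics/raw_chk2.png');cv2.imwrite('pics/chk2.png',im)"
```

```text
gold [237  75  13  14  98] [ 0.6452 -0.1627  0.031 ]
gold [259  75  11  14  89] [ 0.6479 -0.1822  0.031 ]
gold [308  75   8  31 207] [ 0.6457 -0.2283  0.031 ]
gold [330  75   7  31 199] [ 0.6487 -0.2483  0.031 ]
gold [376  74  11  14  90] [ 0.663  -0.2925  0.031 ]
gold [396  74  13  14  93] [ 0.6659 -0.3121  0.031 ]
gold [166  76  11  30 197] [ 0.6288 -0.0977  0.031 ]
gold [187  76  11  29 197] [ 0.6319 -0.1175  0.031 ]
[ 0.54937967 -0.25047462  0.15903569]
```

Call:
drive_tool(
  steps=[0,0,0.116,0,0,-0.02,0,0,0,0.116,0,0,-0.02,0,0,0,0.116,0,0,0,0,0,0,0.116,0,0,0,0,0,0,0.116,0,0,0,0,0,0,0.116,0,0,0,0,0,0,0.116,0,0,0,0,0,0,0.116,0,0,0,0,0,0,0.116,0,0,0,0,0,0,0.116,0,0,0,0],
)

```text
time_s: 24.65
tcp_pos: [0.5483, -0.2503, 0.1955]
ee_rot: [[0.509, -0.861, -0.005], [-0.861, -0.509, 0.001], [-0.004, 0.004, -1.0]]
wrist_force: [-0.6, -0.9, -0.6]
gripper_width: 0.003
gripper_force: 0.0
```

Call:
drive_tool(
  steps=[0,0,0.116,0,0,0,0,0,0,0.116,0,0,0,0,0,0,0.116,0,0,0,0,0,0,0,0,0,0,0],
)

```text
time_s: 24.98
tcp_pos: [0.5483, -0.2503, 0.1956]
ee_rot: [[0.188, -0.982, -0.005], [-0.982, -0.188, 0.001], [-0.002, 0.005, -1.0]]
wrist_force: [0.1, 0.1, -0.3]
gripper_width: 0.006
gripper_force: 0.0
```

```bash
python3 -c "
from h import *
plan(-79,(.592,.134,.20));print(r.sense()['tcp_pos'])"
```

```text
untilt [0.0048 0.0023 0.    ] turn z -0.002 shift [-0.3689 -0.1162 -0.0044] heading -79.14 j [ -9.  22.  -6.  -0. -62.  20.]
[ 0.54829879 -0.2503444   0.19563431]
```

Call:
drive_tool(
  steps=[0.005,0.002,0,-0.0369,-0.0116,0,0,0,0,0,-0.0369,-0.0116,0,0,0,0,0,-0.0369,-0.0116,0,0,0,0,0,-0.0369,-0.0116,0,0,0,0,0,-0.0369,-0.0116,0,0,0,0,0,-0.0369,-0.0116,0,0.4,0,0,0,-0.0369,-0.0116,0,0.4,0,0,0,-0.0369,-0.0116,0,0.4,0,0,0,-0.0369,-0.0116,0,0.4,0,0,0,-0.0369,-0.0116,0,0.4],
)

```text
time_s: 25.82
tcp_pos: [0.5921, 0.1355, 0.1964]
ee_rot: [[0.194, -0.981, 0.002], [-0.981, -0.194, -0.002], [0.002, -0.002, -1.0]]
wrist_force: [0.6, -0.5, -0.3]
gripper_width: 0.294
gripper_force: 0.0
```

Call:
drive_tool(
  steps=[0,0,0,0,0,0,0.4,0,0,0,0,0,0,0.4,0,0,0,0,0,0,0.4],
)

```text
time_s: 26.07
tcp_pos: [0.5921, 0.1336, 0.1965]
ee_rot: [[0.193, -0.981, 0.002], [-0.981, -0.193, -0.002], [0.002, -0.001, -1.0]]
wrist_force: [0.1, -0.7, -0.6]
gripper_width: 0.39
gripper_force: 0.0
```

```bash
python3 - <<'E'
from h import *
np.set_printoptions(precision=4,suppress=True)
plan(-79,(.592,.134,.130));p=r.sense()["tcp_pos"];R=r.sense()["ee_rot"];print(p)
P=r.camera_params('wrist');im=np.array(r.capture('wrist'));cv2.imwrite('pics/raw_k1.png',im)
print(w2px('wrist',[[.592,.134,.108]],P))
m=((im.max(2)<60)).astype(np.uint8);m[235:]=0
n,l,st,c=cv2.connectedComponentsWithStats(m)
for i in range(1,n):
    if st[i,4]>300: print(st[i],c[i])
E
```

```text
untilt [-0.0012 -0.0021  0.    ] turn z 0.002 shift [-0.0004  0.      0.0665] heading -78.89 j [ 28.  22.  -6.   0. -62. -17.]
[0.5921 0.1336 0.1965]
[[322.6557 204.8788]]
[ 128    0   68  137 3872] [162.1307  49.9946]
[   0   17   58  218 1454] [ 16.0234 104.0605]
[150  29  11  40 336] [155.119   48.6905]
[ 27  35  32  24 572] [42.2692 46.708 ]
[ 30  72  31  22 519] [45.1908 82.4798]
[ 33 106  30  21 486] [ 47.9979 115.9424]
[  27  142   47   93 3458] [ 51.2464 188.3837]
[119 173 121  62 778] [188.7751 197.1979]
[ 292  174   59   61 2560] [320.9797 203.2547]
```

Call:
drive_tool(
  steps=[0,0,0,0,-0.001,0.03,0.4,0,0,0,0,0,0.026,0.4,0,0,0,0,0,0.01,0.4,0,0,0,0,0,0,0.4,0,0,0,0,0,0,0.4,0,0,0,0,0,0,0,0,0,0,0,0,0,0,0,0,0,0,0,0,0,0,0,0,0,0,0,0],
)

```text
time_s: 26.87
tcp_pos: [0.5942, 0.1339, 0.1322]
ee_rot: [[0.19, -0.982, 0.005], [-0.982, -0.19, -0.0], [0.001, -0.005, -1.0]]
wrist_force: [-1.0, 0.3, -0.6]
gripper_width: 0.181
gripper_force: 0.0
```

Call:
drive_tool(
  steps=[0,0,0,0,0,0,0,0,0,0,0,0,0,0,0,0,0,0,0,0,0],
)

```text
time_s: 27.12
tcp_pos: [0.5941, 0.1339, 0.1321]
ee_rot: [[0.191, -0.982, 0.004], [-0.982, -0.191, -0.001], [0.002, -0.004, -1.0]]
wrist_force: [0.4, -1.3, 1.2]
gripper_width: 0.148
gripper_force: 30.0
```

Call:
drive_tool(
  steps=[0,0,-0.117,0,0,0,0,0,0,-0.117,0,0,0,0,0,0,-0.117,0,0,0,0,0,0,-0.117,0,0,0,0,0,0,-0.117,0,0,0,0,0,0,-0.117,0,0,0,0,0,0,-0.117,0,0,0,0,0,0,-0.117,0,0,0,0,0,0,-0.117,0,0,0,0,0,0,-0.117,0,0,0,0],
)

```text
time_s: 27.95
tcp_pos: [0.5939, 0.1337, 0.1321]
ee_rot: [[0.979, -0.202, 0.004], [-0.202, -0.979, -0.001], [0.004, 0.0, -1.0]]
wrist_force: [0.2, -1.3, 2.4]
gripper_width: 0.147
gripper_force: 30.0
```

Call:
drive_tool(
  steps=[0,0,-0.117,0,0,0,0,0,0,-0.115,0,0,0,0,0,0,0,0,0,0,0,0,0,0,0,0,0,0],
)

```text
time_s: 28.28
tcp_pos: [0.5939, 0.1337, 0.1321]
ee_rot: [[1.0, 0.02, 0.004], [0.02, -1.0, -0.001], [0.004, 0.001, -1.0]]
wrist_force: [-0.8, -2.1, 2.4]
gripper_width: 0.146
gripper_force: 30.0
```

Call:
drive_tool(
  steps=[0,0,0,0,0,0,0.4,0,0,0,0,0,0,0.4,0,0,0,0,0,0,0.4,0,0,0,0,0,-0.03,0.4,0,0,0,0,0,-0.035,0.4,0,0,0,-0.035,0,0,0.3,0,0,0,-0.035,0,0,0,0,0,0,0,0,0,0,0,0,0,0,0,0,0],
)

```text
time_s: 29.03
tcp_pos: [0.5223, 0.1322, 0.1968]
ee_rot: [[1.0, 0.023, 0.004], [0.023, -1.0, -0.0], [0.004, 0.001, -1.0]]
wrist_force: [0.6, 0.5, 0.6]
gripper_width: 0.181
gripper_force: 0.0
```

```bash
sed -i 's/def lever(px=.592,py=.2455,im=None,P=None):/def lever(px=.592,py=.2455,im=None,P=None,s=-1):/; s/-.0055\*np.cos(L),py/+s*.0055*np.cos(L),py/; s/+.0055\*np.sin(L)\]\]/-s*.0055*np.sin(L)]]/' h.py
python3 - <<'E'
from h import *
shot('wrist','k2.png',(160,20,480,250),2.5)
plan(1.4,(.515,.245,.20));print(r.sense()["tcp_pos"],w2px('wrist',[[.592,.134,.129],[.592,.245,.114],[.55,.245,.156]]))
E
```

```text
untilt [ 0.0003 -0.0053 -0.    ] turn z -0.001 shift [-0.006  -0.1126 -0.0031] heading 1.33 j [ 32.  16. -16.   0. -58.  60.]
[0.52372131 0.13260143 0.1969203 ] [[322.78566845 126.5287066 ]
 [183.47408892 122.082651  ]
 [161.75981559 187.22707074]]
```

View pics/k2.png

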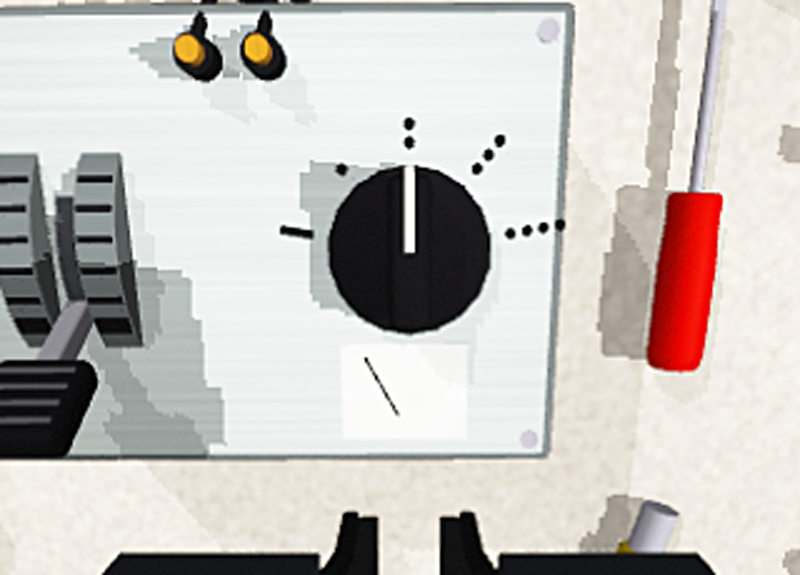

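Knob's white line points at the two-dot mark (410,130). The lever is still in notch 0, with the wide tick uncovered at (120,325).

Call:
drive_tool(
  steps=[0,-0.005,0,-0.018,-0.028,0,0,0,0,0,0,-0.028,0,0,0,0,0,0,-0.028,0,0,0,0,0,0,-0.028,0,0,0,0,0,0,0,0,0,0,0,0,0,0,0.022,0,0,0,0,0,0,0.022,0,0,0,0,0,0,0,0,0,0,0,0,0,0,0],
)

```text
time_s: 29.83
tcp_pos: [0.5035, 0.2434, 0.1512]
ee_rot: [[1.0, 0.022, -0.003], [0.022, -1.0, -0.003], [-0.003, 0.003, -1.0]]
wrist_force: [0.8, 0.6, 0.6]
gripper_width: 0.008
gripper_force: 0.0
```

```bash
python3 - <<'E'
from h import *
plan(1.4,(.539,.2455,.153)); lever(s=1); print(r.sense()["gripper_width"])
E
```

```text
untilt [ 0.003   0.0029 -0.    ] turn z -0.002 shift [ 0.0355 -0.0012 -0.0018] heading 1.28 j [ 42.  21. -16.   0. -54.  49.]
col 323 row 157.5 value est 1.14 tcp [0.5042 0.2439 0.1526] F [ 0.1 -0.1 -0. ] t 29.8833
0.004345722794276916
```

```bash
python3 - <<'E'
from h import *
im=np.array(r.capture('wrist'));P=r.camera_params('wrist')
for o in(-20,-12,0,12,20): print(o,[int(x) for x in im[100:250:2,323+o].max(1)])
for v in (0,.21,.42,.63,.84):
    L=v-.525;print(v,[w2px('wrist',[[.592+a*np.sin(L)+s*.0055*np.cos(L),.2455+y,.068+a*np.cos(L)-s*.0055*np.sin(L)]],P)[0].round(1) for a,s,y in((.068,1,.013),(.102,1,.013),(.102,-1,.013),(.102,1,-.013))])
E
```

```text
-20 [154, 155, 159, 30, 22, 165, 144, 147, 146, 144, 143, 6, 50, 141, 137, 139, 55, 20, 16, 15, 44, 74, 71, 61, 249, 248, 250, 10, 62, 71, 13, 16, 59, 77, 11, 18, 38, 96, 9, 18, 13, 85, 69, 12, 16, 21, 26, 18, 13, 15, 12, 0, 204, 230, 232, 239, 242, 240, 241, 241, 237, 243, 244, 240, 238, 241, 240, 241, 244, 244, 249, 5, 25, 24, 25]
-12 [119, 108, 120, 121, 124, 123, 123, 128, 141, 129, 129, 132, 137, 125, 126, 129, 136, 63, 69, 60, 56, 55, 108, 87, 238, 242, 247, 7, 71, 107, 12, 12, 61, 78, 11, 18, 42, 94, 8, 18, 11, 86, 69, 13, 17, 24, 26, 20, 15, 14, 14, 7, 214, 236, 234, 232, 234, 234, 234, 233, 244, 248, 173, 7, 10, 12, 11, 12, 8, 10, 13, 13, 15, 7, 10]
0 [60, 58, 60, 58, 52, 54, 54, 55, 54, 53, 53, 40, 146, 173, 173, 171, 169, 170, 169, 170, 171, 170, 169, 169, 169, 150, 154, 12, 79, 106, 13, 10, 72, 70, 15, 16, 51, 93, 8, 17, 9, 100, 70, 15, 19, 24, 23, 18, 15, 14, 15, 6, 204, 232, 229, 224, 229, 231, 228, 232, 229, 222, 225, 216, 69, 73, 75, 80, 79, 75, 76, 79, 81, 75, 77]
12 [155, 155, 157, 80, 50, 159, 150, 147, 145, 142, 139, 17, 69, 136, 134, 137, 44, 5, 5, 6, 55, 118, 11
[... 347 characters left out ...]
245, 4, 44, 63, 17, 16, 66, 92, 15, 18, 55, 87, 10, 14, 7, 104, 64, 16, 16, 21, 26, 21, 15, 16, 15, 0, 228, 227, 232, 230, 233, 235, 233, 229, 224, 225, 229, 226, 232, 231, 233, 229, 229, 237, 234, 10, 22, 25, 22]
0 [array([300.7, 147.7]), array([296.3, 188.8]), array([297.3, 202.6]), array([346.5, 189.9])]
0.21 [array([300.1, 125.1]), array([294.6, 152.5]), array([295.4, 172.6]), array([349.9, 153.9])]
0.42 [array([299.8,  98.9]), array([293.6, 105.3]), array([294. , 130.7]), array([353.2, 106.8])]
0.63 [array([300. ,  71.1]), array([293.5,  51.9]), array([293.4,  79.7]), array([355.7,  53.5])]
0.84 [array([300.6,  44.5]), array([294.6,  -0. ]), array([293.9,  25.9]), array([357. ,   1.7])]
```

```bash
cat >> h.py <<'E'
def lev2(px=.592,py=.2455):
    s=r.sense();P=r.camera_params("wrist");im=np.array(r.capture("wrist"))
    dark=(im.max(2)<115).astype(float);out=[]
    for v in np.arange(-.1,1.1,.03):
        L=v-.525
        X=[[px+a*np.sin(L)+q*np.cos(L),py+y,.068+a*np.cos(L)-q*np.sin(L)] for a in(.068,.102) for q in(-.0055,.0055) for y in(-.015,.015)]
        hull=cv2.convexHull(w2px("wrist",X,P).astype(np.float32)).astype(np.int32)
        m=np.zeros(dark.shape,np.uint8);cv2.fillConvexPoly(m,hull,1)
        m[222:]=0
        ring=cv2.dilate(m,np.ones((9,9)))-m;ring[222:]=0
        if m.sum()>200: out.append((dark[m>0].mean()-dark[ring>0].mean(),v))
    out.sort(reverse=True)
    print([(round(float(a),2),round(float(v),2)) for a,v in out[:4]],"tcp",s["tcp_pos"].round(4),"F",s["wrist_force"].round(1),"t",s["time_s"])
E
python3 -c "
from h import *
lev2()"
```

```text
[(0.79, -0.04), (0.74, -0.01), (0.71, -0.07), (0.55, 0.02)] tcp [0.5045 0.2442 0.1533] F [-0.1 -1.   0.1] t 29.9333
```

Call:
drive_tool(
  steps=[0.003,0.003,0,0.015,-0.001,0,0,0,0,0,0.01,0,0,0,0,0,0,0.006,0,0,0,0,0,0,0,0,0,0,0,0,0,0,0,0,0],
)

```text
time_s: 30.4
tcp_pos: [0.535, 0.2458, 0.1531]
ee_rot: [[1.0, 0.022, 0.004], [0.022, -1.0, 0.003], [0.004, -0.003, -1.0]]
wrist_force: [-0.2, -0.5, -0.1]
gripper_width: 0.006
gripper_force: 0.0
```

```bash
python3 -c "
from h import *
lev2()"
```

```text
[(0.71, 0.2), (0.71, 0.23), (0.69, 0.17), (0.62, 0.14)] tcp [0.535  0.2458 0.1531] F [-0.2 -0.5 -0.1] t 30.4
```

Call:
drive_tool(
  steps=[0,0,0,-0.004,0,0,0,0,0,0,0,0,0,0,0,0,0,0,0,0,0,0,0,0,0,0,0,0,0,0,0,0,0,0,0,0,0,0,0,0,0,0,0,0,0,0,0,0,0,0,0,0,0,0,0,0,0,0,0,0,0,0,0,0,0,0,0,0,0,0],
)

```text
time_s: 31.28
tcp_pos: [0.5301, 0.2455, 0.1523]
ee_rot: [[1.0, 0.023, 0.002], [0.023, -1.0, 0.002], [0.002, -0.002, -1.0]]
wrist_force: [0.8, -0.3, -0.6]
gripper_width: 0.004
gripper_force: 0.0
```

Call:
drive_tool(
  steps=[0,0,0,0,0,0,0,0,0,0,0,0,0,0,0,0,0,0,0,0,0,0,0,0,0,0,0,0,0,0,0,0,0,0,0,0,0,0,0,0,0,0,0,0,0,0,0,0,0,0,0,0,0,0,0,0,0,0,0,0,0,0,0,0,0,0,0,0,0,0],
)

```text
time_s: 32.12
tcp_pos: [0.5301, 0.2455, 0.1523]
ee_rot: [[1.0, 0.023, 0.002], [0.023, -1.0, 0.002], [0.002, -0.002, -1.0]]
wrist_force: [0.2, -0.1, 0.3]
gripper_width: 0.003
gripper_force: 0.0
```

Call:
drive_tool(
  steps=[0,0,0,0,0,0,0,0,0,0,0,0,0,0,0,0,0,0,0,0,0,0,0,0,0,0,0,0,0,0,0,0,0,0,0,0,0,0,0,0,0,0,0,0,0,0,0,0,0,0,0,0,0,0,0,0],
)

```text
time_s: 32.78
tcp_pos: [0.5301, 0.2455, 0.1523]
ee_rot: [[1.0, 0.023, 0.002], [0.023, -1.0, 0.002], [0.002, -0.002, -1.0]]
wrist_force: [-0.2, -0.2, -0.2]
gripper_width: 0.008
gripper_force: 0.0
```

```bash
python3 -c "
from h import *
lev2();plan(1.4,(.554,.2455,.153))"
```

```text
[(0.76, 0.2), (0.73, 0.17), (0.63, 0.14), (0.58, 0.23)] tcp [0.5301 0.2455 0.1523] F [-0.2 -0.2 -0.2] t 32.7833
untilt [-0.0023 -0.0021 -0.    ] turn z -0.002 shift [ 0.0239  0.0006 -0.0007] heading 1.31 j [ 41.  22. -13.  -0. -55.  51.]
```

Call:
drive_tool(
  steps=[0,0,0,0.014,0,0,0,0,0,0,0.006,0,0,0,0,0,0,0.004,0,0,0,0,0,0,0,0,0,0,0,0,0,0,0,0,0],
)

```text
time_s: 33.25
tcp_pos: [0.5545, 0.2461, 0.1522]
ee_rot: [[1.0, 0.023, 0.003], [0.023, -1.0, 0.003], [0.003, -0.002, -1.0]]
wrist_force: [0.0, -0.9, 0.9]
gripper_width: 0.006
gripper_force: 0.0
```

```bash
python3 -c "
from h import *
lev2()"
```

```text
[(0.77, 0.38), (0.62, 0.41), (0.62, 0.47), (0.61, 0.35)] tcp [0.5545 0.2461 0.1522] F [ 0.  -0.9  0.9] t 33.25
```

Notch 2, with no force on the finger. Waiting.

Call:
drive_tool(
  steps=[0,0,0,-0.004,0,0,0,0,0,0,0,0,0,0,0,0,0,0,0,0,0,0,0,0,0,0,0,0,0,0,0,0,0,0,0,0,0,0,0,0,0,0,0,0,0,0,0,0,0,0,0,0,0,0,0,0,0,0,0,0,0,0,0,0,0,0,0,0,0,0],
)

```text
time_s: 34.13
tcp_pos: [0.5502, 0.2459, 0.1523]
ee_rot: [[1.0, 0.023, 0.002], [0.023, -1.0, 0.002], [0.002, -0.002, -1.0]]
wrist_force: [-0.3, 0.2, 0.8]
gripper_width: 0.007
gripper_force: 0.0
```

Call:
drive_tool(
  steps=[0,0,0,0,0,0,0,0,0,0,0,0,0,0,0,0,0,0,0,0,0,0,0,0,0,0,0,0,0,0,0,0,0,0,0,0,0,0,0,0,0,0,0,0,0,0,0,0,0,0,0,0,0,0,0,0,0,0,0,0,0,0,0,0,0,0,0,0,0,0],
)

```text
time_s: 34.97
tcp_pos: [0.5501, 0.246, 0.1523]
ee_rot: [[1.0, 0.023, 0.002], [0.023, -1.0, 0.002], [0.002, -0.002, -1.0]]
wrist_force: [-0.7, -0.8, -0.1]
gripper_width: 0.005
gripper_force: 0.0
```

Call:
drive_tool(
  steps=[0,0,0,0,0,0,0,0,0,0,0,0,0,0,0,0,0,0,0,0,0,0,0,0,0,0,0,0,0,0,0,0,0,0,0,0,0,0,0,0,0,0,0,0,0,0,0,0,0,0,0,0,0,0,0,0],
)

```text
time_s: 35.63
tcp_pos: [0.5501, 0.2459, 0.1524]
ee_rot: [[1.0, 0.023, 0.002], [0.023, -1.0, 0.002], [0.002, -0.002, -1.0]]
wrist_force: [-0.6, 0.6, -0.4]
gripper_width: 0.009
gripper_force: 0.0
```

```bash
python3 -c "
from h import *
lev2();plan(1.4,(.574,.2455,.153))"
```

```text
[(0.77, 0.38), (0.65, 0.44), (0.63, 0.35), (0.62, 0.41)] tcp [0.5501 0.2459 0.1524] F [-0.6  0.6 -0.4] t 35.6333
untilt [-0.0022 -0.002   0.    ] turn z -0.002 shift [ 0.0239  0.001  -0.0007] heading 1.31 j [ 39.  24. -10.  -0. -56.  52.]
```

Call:
drive_tool(
  steps=[0,0,0,0.014,0,0,0,0,0,0,0.006,0,0,0,0,0,0,0.003,0,0,0,0,0,0,0,0,0,0,0,0,0,0,0,0,0],
)

```text
time_s: 36.1
tcp_pos: [0.5733, 0.2465, 0.1522]
ee_rot: [[1.0, 0.023, 0.002], [0.023, -1.0, 0.002], [0.002, -0.002, -1.0]]
wrist_force: [-0.5, 0.5, -0.7]
gripper_width: 0.008
gripper_force: 0.2
```

```bash
python3 -c "
from h import *
lev2()"
```

```text
[(0.5, 0.5), (0.49, 0.53), (0.48, 0.65), (0.47, 0.62)] tcp [0.5733 0.2465 0.1522] F [-0.5  0.5 -0.7] t 36.1
```

Call:
drive_tool(
  steps=[0,0,0,0.002,0,0,0,0,0,0,0,0,0,0,0,0,0,0,0,0,0],
)

```text
time_s: 36.4
tcp_pos: [0.5753, 0.2466, 0.1525]
ee_rot: [[1.0, 0.023, 0.003], [0.023, -1.0, 0.002], [0.003, -0.002, -1.0]]
wrist_force: [0.5, -0.3, 0.4]
gripper_width: 0.005
gripper_force: 0.0
```

```bash
python3 -c "
from h import *
lev2()"
```

```text
[(0.62, 0.68), (0.59, 0.65), (0.58, 0.62), (0.49, 0.59)] tcp [0.5753 0.2466 0.1525] F [ 0.5 -0.3  0.4] t 36.4
```

Call:
drive_tool(
  steps=[0,0,0,-0.03,0,0,0,0,0,0,-0.03,0,0,0,0,0,0,-0.02,0,0,0,0,0,0,0,0,-0.04,0,0,0,0,0,0,-0.04,0,0,0,0,0,0,-0.03,0,0,0,0,0,0,0,0,0,0,0,0,0,0,0,0,0,0,0,0,0,0,0,0,0,0,0,0,0],
)

```text
time_s: 37.28
tcp_pos: [0.4942, 0.2439, 0.2606]
ee_rot: [[1.0, 0.023, -0.001], [0.023, -1.0, 0.001], [-0.001, -0.001, -1.0]]
wrist_force: [-0.6, 0.1, -0.6]
gripper_width: 0.001
gripper_force: 0.0
```

Call:
drive_tool(
  steps=[0,0,0,0,0,0,0,0,0,0,0,0,0,0,0,0,0,0,0,0,0,0,0,0,0,0,0,0,0,0,0,0,0,0,0,0,0,0,0,0,0,0,0,0,0,0,0,0,0,0,0,0,0,0,0,0,0,0,0,0,0,0,0,0,0,0,0,0,0,0],
)

```text
time_s: 38.12
tcp_pos: [0.4949, 0.2444, 0.2623]
ee_rot: [[1.0, 0.023, 0.002], [0.023, -1.0, 0.002], [0.002, -0.002, -1.0]]
wrist_force: [0.6, 0.1, -0.3]
gripper_width: 0.006
gripper_force: 0.0
```

Call:
drive_tool(
  steps=[0,0,0,0,0,0,0,0,0,0,0,0,0,0,0,0,0,0,0,0,0,0,0,0,0,0,0,0,0,0,0,0,0,0,0,0,0,0,0,0,0,0,0,0,0,0,0,0,0,0,0,0,0,0,0,0,0,0,0,0,0,0,0,0,0,0,0,0,0,0],
)

```text
time_s: 38.95
tcp_pos: [0.4949, 0.2444, 0.2622]
ee_rot: [[1.0, 0.023, 0.002], [0.023, -1.0, 0.002], [0.002, -0.002, -1.0]]
wrist_force: [-0.2, -0.4, 0.7]
gripper_width: 0.005
gripper_force: 0.0
```

```bash
python3 - <<'E'
from h import *
np.set_printoptions(precision=3,suppress=True)
lev2()
shot('top','t14.png')
im=cv2.imread('pics/raw_t14.png')
# bays: gold strips and pack tops, bench blobs
m=((im.max(2)<50)).astype(np.uint8)
n,l,st,c=cv2.connectedComponentsWithStats(m)
for i in range(1,n):
    if 100<st[i,4]<500 and 150<st[i,0]<520 and st[i,1]>140: print(st[i],px2w('top',c[i],.024)[0])
a=cv2.imread('pics/raw_t0.png');d=(cv2.absdiff(a,im).max(2)>70).astype(np.uint8)
n,l,st,c=cv2.connectedComponentsWithStats(d)
for i in range(1,n):
    if st[i,4]>25: print("chg",st[i],px2w('top',c[i],.02)[0])
h=cv2.cvtColor(im,cv2.COLOR_BGR2HSV);g=cv2.inRange(h,(10,120,80),(28,255,255));g[:150]=0;g[180:]=0;g[:,:340]=0;g[:,460:]=0
n,l,st,c=cv2.connectedComponentsWithStats(g)
for i in range(1,n): print("gold",st[i])
E
```

```text
[(0.7, 0.62), (0.54, 0.59), (0.49, 0.65), (0.37, 0.68)] tcp [0.495 0.244 0.262] F [-0.2 -0.4  0.7] t 38.95
[419 162  19  28 370] [ 0.618 -0.306  0.024]
[378 169  17  28 343] [ 0.6   -0.176  0.024]
[397 168  19  25 298] [ 0.609 -0.239  0.024]
[354 175  19  25 300] [ 0.59  -0.11   0.024]
[273 176  16  16 188] [0.605 0.143 0.024]
[339 369  25  24 137] [ 0.03  -0.055  0.024]
chg [ 143  174  120   54 2426] [0.547 0.359 0.02 ]
chg [114 214  16   7  75] [0.512 0.622 0.02 ]
chg [132 222  41  38 434] [0.434 0.539 0.02 ]
chg [  92  237   53   67 1725] [0.351 0.623 0.02 ]
chg [402 237  24  27 371] [ 0.397 -0.253  0.02 ]
chg [226 259  33  29 550] [0.338 0.264 0.02 ]
chg [166 270  14  19  70] [0.318 0.468 0.02 ]
chg [589 272  15  12 130] [ 0.307 -0.782  0.02 ]
chg [ 560  273   80  126 4596] [ 0.145 -0.811  0.02 ]
chg [120 287   7  11  41] [0.287 0.615 0.02 ]
chg [563 317  13  14 117] [ 0.174 -0.691  0.02 ]
chg [ 347  335   87   65 1931] [ 0.077 -0.169  0.02 ]
chg [286 339  37  22 378] [0.113 0.075 0.02 ]
chg [ 466  342   93   58 1519] [ 0.041 -0.516  0.02 ]
chg [157 344  72  56 553] [0.074 0.415 0.02 ]
chg [313 354  53  34 508] [ 0.069 -0.026  0.02 ]
chg [309 383  12   9  66] [0.008 0.053 0.02 ]
chg [345 385  10  12  41] [-0.004 -0.053  0.02 ]
chg [357 392   9   8  42] [-0.017 -0.086  0.02 ]
chg [246 394  19   6  67] [-0.019  0.219  0.02 ]
gold [429 159   3   4   9]
gold [423 160   2   4   8]
gold [408 163   3   8  20]
gold [401 164   4   8  19]
gold [380 167   2   4   8]
gold [386 166   3   4  10]
gold [365 169   4   8  20]
gold [358 170   4   9  20]
```

```bash
python3 -c "
from station import r
print(r.finish_job())"
```

```text
the job is handed in; nothing more can be done
None
```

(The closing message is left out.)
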